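# Change over the block-trimming station

## Robot

A 6-joint arm with a two-finger parallel gripper is mounted at the origin on the work surface. World frame = base frame: x ahead of the robot, y to its left, z up, the work surface at z = 0. Lengths are in m, angles in rad, forces in N, time in s.
With the tool pointing down it reaches from about 0.3 to 0.95 m from the base axis. Payload 3.1 kg.
Tool frame: the origin (TCP) lies between the finger pads; the fingertips stand 14 mm ahead of it and the grasp point (between the pads) lies 5 mm behind it (tips_ahead is the distance from the TCP to the fingertips, in m); z points along the fingers, y is the direction in which the jaws open and shut (so a half turn about z gives the same grasp; the last joint's range is limited). The gripper opens to 85 mm and grips with 20 to 120 N. Pads are 22 mm wide; open, the fingers measure 114 mm over their backs; the gripper's body (76 mm by 85 mm) begins 54 mm behind the grasp point. The pads swing forward as they close: fully open they stand 13 mm farther back than shut.
Start: joints at [1.269, 0.308, 1.634, -0, 1.2, -0.07], TCP at [0.144, 0.608, 0.245] pointing down, gripper open.
Joint ranges: [-3.06, 3.06], [-0.79, 1.96], [0.05, 2.63], [-1.19, 4.34], [0.05, 2.64], [-2.94, 2.94]. Speed limits (rad/s): [2.79, 2.79, 3.14, 3.14, 3.14, 3.14].

## Interface

Orientations are given as a unit quaternion [x, y, z, w].
In Python, from station import get_obs, capture, hand_in, cut_out, tip_of, tips_ahead gives the robot as it stands.
- The arm moves only by the shell command python3 -m creep 'ROWS' [FORCE]. ROWS is JSON, a list of rows, each a list of 7 numbers: the finger opening in mm, from 0 to 85.4, then the shift along the tool's x, y, z in mm, then the turn, a rotation vector about the tool's x, y, z in rad. A call has 1 to 5 rows; each row is the pose to reach, as a shift and turn from the pose commanded when the call began, along the tool's axes at that moment; what a row does not reach only later rows make up. A row lasts 1/10 s, in which the tool goes at most 50 mm and 8.59 degrees, less where a joint would pass 70% of its speed; a pose out of reach is approached as far as the arm can. A call with a gripper value outside its range is refused whole. The fingers move at their own pace and stop on an object; FORCE is the grip in N (left out, the last holds). Time passes only in rows, so rows that repeat a pose let the fingers close. It gives the time, the measured TCP pose, the force and the opening at its end, in the units of the state.
- get_obs(): the state, without advancing time (a new reading comes with each control period).
- capture(name): name is "side" or "top" or "wrist"; returns a dict with "pixels" (420x560x3 uint8, red, green, blue), "range_z" (420x560 float32, m along the optical axis (not along the pixel's ray), 0 where there is no reading), "fx", "fy", "cx", "cy" (pixels), "R" (3x3) and "t" (3): a world point X has camera coordinates R X + t; the wrist camera has in their place "T_tool_cam" (4x4, takes a point from camera to tool coordinates, whose origin is the TCP and whose axes are the flange's). Camera axes: x right, y down, z forward; pixel columns grow to the right and rows downward; lengths in m; the calibration is good to about 2 mm. A picture is of the moment at which its call begins: read the wrist's pose just before it.
- hand_in(): hands the job in, once; it reports no verdict.
Trained networks look in a picture, given as the dict that the camera call returned (one of the last four; its "shot" number tells which), for a name from the list of things; names that differ only in an ending like _2 or _b are one class to them, and where a whole thing is asked for, a point or a joint stands for the part that bears it (a point fixed in the world has none). Each returns a list of dicts, best first, with "p" (0 to 1); they miss things now and then, are a little off and sometimes report something else, mostly with a low value. They report only what shows in the picture. A call takes as long as a camera call. They do not tell look-alikes from the thing itself.
- cut_out(picture, label): "region" (420x560 bool, what is visible of it).
- tip_of(picture, label): "location" ([x, y, z] in m, in world coordinates, good to about 4 mm: a listed point, or the origin of a listed thing).
The state is a dict: "clock": time; "q": joint angles; "qd": joint speeds; "effort": joint torques, N m; "tcp_pos": TCP position; "orientation": TCP orientation; "ft_force": force on the tool from outside, world axes, zero at the start; "ft_torque": the same for the moment, N m; "gripper_width": finger opening in m.
Only numpy, scipy, OpenCV 4.12 (cv2) and the standard library are available. Lean on these libraries where they do the work, as an engineer would, in place of code of your own. Each camera call takes 0.05 s, during which the arm holds its last target.

## Task

Change the trimming station over for the next piece: slide the vise jaw well open, lift out the finished (slotted) block and put it in the black bin with the earlier one; fit every loose D-bore spacer collar on the upright spindle, flat to flat and fully down in one stack; and clamp the plain blank in the vise, lying lengthwise along the jaws and about centred on them, down on both parallels, with the jaw closed snug so that it is tight against the fixed jaw. The collars may be done at any time. Leave the three offcuts on the bench where they are.

Things in the scene. Friction and masses are not known exactly. Their poses are not given: they have to be found in the camera images.
- spindle: Fixed upright spindle on a round green foot (100 mm across, 16 mm high). Origin: centre of the foot's underside; z up. A 34 mm wide round column ends in the seat, 40 mm up. Above it a steel D-shaft, 18 mm diameter, with one flat along its whole length, facing +x, 5 mm from the axis. It ends 53 mm above the seat; the last 9 mm taper to 60 %.
- spindle_seat (a point): Centre of the spindle's seat, on the axis, where the underside of the lowest collar comes to rest (same axes as the spindle).
- collar1: Steel D-bore spacer collar, one of 2 or 3 alike (None if absent), 110 g, 15 mm thick, 50 mm along x (round ends), 36 mm across wrench flats facing +y and -y. Bore along z: 20 mm diameter, with a flat on the +x side 6 mm from the axis (1 mm play on the shaft). Origin: bore centre at half thickness. Either way up is right, with its x along the spindle's x; else it does not go on.
- collar2: Steel D-bore spacer collar, one of 2 or 3 alike (None if absent), 110 g, 15 mm thick, 50 mm along x (round ends), 36 mm across wrench flats facing +y and -y. Bore along z: 20 mm diameter, with a flat on the +x side 6 mm from the axis (1 mm play on the shaft). Origin: bore centre at half thickness. Either way up is right, with its x along the spindle's x; else it does not go on.
- collar3: Steel D-bore spacer collar, one of 2 or 3 alike (None if absent), 110 g, 15 mm thick, 50 mm along x (round ends), 36 mm across wrench flats facing +y and -y. Bore along z: 20 mm diameter, with a flat on the +x side 6 mm from the axis (1 mm play on the shaft). Origin: bore centre at half thickness. Either way up is right, with its x along the spindle's x; else it does not go on.
- vise: Fixed small quick-action vise on a green base plate (110 mm in x, 180 mm in y from -75 to +105, 14 mm high). Origin: on the bench under the plate. The fixed jaw's face is at y = -45 mm and looks to +y; the jaw is 44 mm wide in x, top 52 mm high. Two parallels (steel strips along y at x = +-17 mm, 8 mm wide) carry the work; their tops are 24 mm above the origin.
- vise_jaw (a joint): Gap between fixed and sliding jaw face in m: grows as the sliding jaw moves along the vise's +y, from 0 to 0.075. It starts closed on the 36 mm finished block. It has 4 N of friction and stays where it is left. The sliding jaw is 44 mm wide in x, 58 mm long in y, top 53 mm high.
- jaw_grip (a point): Centre of the black grip bar on the sliding jaw: 46 mm along the vise's x, 14 mm thick along y, 24 mm high, centre 76 mm above the bench and 45 mm behind (+y of) the sliding jaw's face. Moves with the jaw; its axes are the vise's.
- finished: Finished brown wooden block with an 18 mm wide, 14 mm deep slot across the middle of its top, held in the vise at the start. 58 mm along its x (along the vise's x), 36 mm in y (between the jaws), 40 mm high; 70 g. Origin at its centre (of 58 x 36 x 40). It stands 7 mm past the jaws at both ends and 12 mm above them.
- blank: Plain wooden blank without a slot, 58 mm along its x, 40 x 40 mm in section, 80 g, lying on the bench. Origin at its centre. In the vise its x lies along the vise's x.
- bin: Fixed open black bin, 200 mm (its x) by 150 mm (its y), 50 mm high, walls and floor 5 mm. Origin: centre of its underside. An earlier finished block already lies along the -y side (centre at y = -45 mm); the rest is free.
- offcut1: Bystander: thin wood offcut, 34 x 22 x 12 mm, on the bench.
- offcut2: Bystander: barky wood offcut, 50 x 34 x 14 mm.
- offcut3: Bystander: thin wood offcut, 60 x 45 x 9 mm.
Not all that is in view belongs to the job. What is shaped like the collar1 but pink or purple is not meant.

How it is judged:
On the way, in this order (a step that is already met when the one before it is completed fails the run):
1. the sliding jaw is slid well open (gap over 46 mm) (value of joint vise_jaw above 0.046 m), for 0.2 s.
2. the finished block lies in the bin (x of finished in the frame of bin between -0.08 and 0.08 m and y of finished in the frame of bin between -0.06 and 0.06 m and z of finished in the frame of bin between 0 and 0.05 m and linear speed of finished below 0.03 m/s), for 0.2 s.
At the end, for the whole second after the job is handed in: Finished block at rest in the bin; every collar on the spindle, flat to flat, level, within 3 mm of its axis and stack height; blank on the parallels (3 mm), against the fixed jaw (2.5 mm), square (0.08 rad), centred (12 mm); jaw gap 38 to 42 mm (all of step 2 and x of blank in the frame of vise between -0.012 and 0.012 m and y of blank in the frame of vise between -0.0275 and -0.0225 m and z of blank in the frame of vise between 0.041 and 0.047 m and angle between the x axis of blank and the x axis of vise, either way round below 0.08 rad and value of joint vise_jaw between 0.038 and 0.042 m and linear speed of each of blank, collar1, collar2, collar3 below 0.02 m/s and horizontal distance between each of collar1, collar2, collar3 and spindle_seat below 0.003 m and angle between the x axis of each of collar1, collar2, collar3 and the x axis of spindle, either way round below 0.22 rad and angle between the z axis of each of collar1, collar2, collar3 and the z axis of spindle, either way round below 0.12 rad and (z of collar1 in the frame of spindle between 0.0445 and 0.0505 m or z of collar1 in the frame of spindle between 0.0595 and 0.0655 m or z of collar1 in the frame of spindle between 0.0745 and 0.0805 m) and (z of collar2 in the frame of spindle between 0.0445 and 0.0505 m or z of collar2 in the frame of spindle between 0.0595 and 0.0655 m or z of collar2 in the frame of spindle between 0.0745 and 0.0805 m) and (z of collar3 in the frame of spindle between 0.0445 and 0.0505 m or z of collar3 in the frame of spindle between 0.0595 and 0.0655 m or z of collar3 in the frame of spindle between 0.0745 and 0.0805 m)); the robot touches nothing.
It fails at once if an offcut on the bench is moved more than 5 cm (distance of any of offcut1, offcut2, offcut3 from where it was at the start of the episode above 0.05 m).
Of collar1, collar2, collar3 only 2 to 3 are there at a start; the rules pass over those that are not, and their reading is None.
At some moment in a run one of collar1, collar2, collar3, blank may be knocked a few centimetres aside while the robot is not near it.
Once in a run the grip may slacken for a moment while it holds something.
It also fails if it takes over 210 s, if anything falls off the work surface, if the arm or the gripper's body presses on something with over 40 N, if the wrist force passes 120 N, or if a joint passes its speed limit or range.

## Working session

There is one attempt and no reset: what is moved stays moved. The work goes in short steps, Python scripts to look and compute and a shell command to move; the robot and the scene stay as the last step left them, time stands still between calls to the robot, and variables do not carry over. Pictures are saved under pics/ and viewed, and the job is handed in when it is done.

```bash
ls; mkdir -p pics; python3 - <<'E'
from station import *
import cv2
print(get_obs())
for n in ("top","side","wrist"):
    c=capture(n); cv2.imwrite(f"pics/a_{n}.png",c["pixels"][:,:,::-1]); print(n,c["fx"],c["cx"],c["cy"],c.get("R"),c.get("t"),c.get("T_tool_cam"))
E
```

```text
pics
{'clock': 0.0, 'q': array([ 1.26929180e+00,  3.08991791e-01,  1.63522748e+00,  4.75429673e-05,
        1.19971884e+00, -6.96999586e-02]), 'qd': array([ 0.00037376, -0.00118417,  0.00088055, -0.00053799, -0.00011586,
        0.00092145]), 'effort': array([-9.93234571e-04, -4.15261209e+01, -2.76662475e+01, -2.77858671e-04,
        1.00689358e-02, -1.03067131e-05]), 'tcp_pos': array([0.1433549 , 0.60750074, 0.2440358 ]), 'orientation': array([ 1.15651472e-01,  9.93289163e-01, -1.14849990e-03, -2.38176423e-04]), 'ft_force': array([-0.03608666, -0.15709592, -0.52227289]), 'ft_torque': array([-0.05608485,  0.01548309,  0.01756017]), 'gripper_width': 0.08534336702852248}
top 407.0186059203505 282.5804752406258 208.74209982347682 [[ 0.02852961 -0.9995888  -0.00288029]
 [-0.99817946 -0.02833597 -0.05324326]
 [ 0.05313975  0.00439405 -0.99857742]] [-0.01739236  0.56578687  0.93455046] None
side 539.4764355347011 279.52840502280094 209.03349644095147 [[-0.99333306 -0.11497797 -0.00833693]
 [-0.06130188  0.58808389 -0.80647344]
 [ 0.09762949 -0.80058566 -0.59121154]] [0.55368613 0.12167867 1.39082824] None
wrist 358.1533194959643 280.0131168353861 210.4216712324011 None None [[-7.94476992e-04 -9.45300157e-01 -3.26200830e-01  8.40067350e-02]
 [ 9.99999189e-01 -4.26174619e-04 -1.20052856e-03  6.35205536e-04]
 [ 9.95841323e-04 -3.26201519e-01  9.45299729e-01 -1.29129035e-01]
 [ 0.00000000e+00  0.00000000e+00  0.00000000e+00  1.00000000e+00]]
```

View pics/a_top.png

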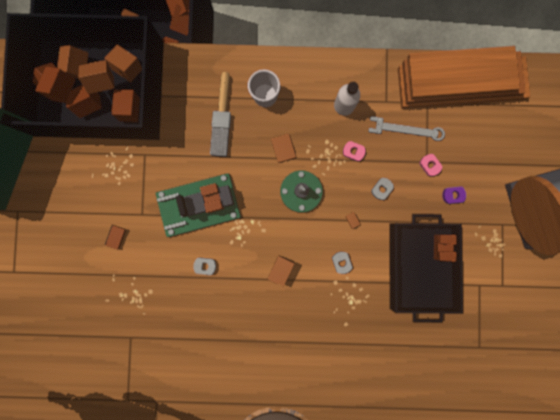

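View pics/a_side.png

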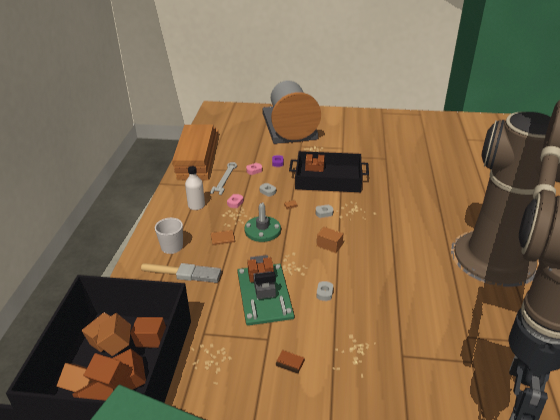

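View pics/a_wrist.png

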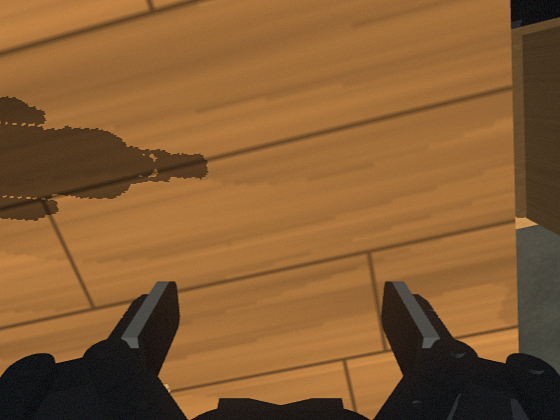

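Top view: the grey collars are at (383,189), (205,266) and (343,263). The look-alikes are pink at (354,151) and (431,165), and purple at (454,196). The blank is probably (282,271), with offcuts at (116,237), (283,148) and (353,220). The vise with the slotted block is at (200,205), the spindle at (302,191), and the small bin holding the earlier block at (427,267). The large crate at (85,75) is a decoy.

```bash
cat > h.py <<'E'
from station import *
import numpy as np, cv2
from scipy.spatial.transform import Rotation as Rn
def shot(n):
    o=get_obs(); c=capture(n)
    if n=="wrist":
        T=np.eye(4);T[:3,:3]=Rn.from_quat(o["orientation"]).as_matrix();T[:3,3]=o["tcp_pos"]
        c["M"]=T@np.array(c["T_tool_cam"])
    else:
        M=np.eye(4);M[:3,:3]=c["R"];M[:3,3]=c["t"];c["M"]=np.linalg.inv(M)
    return c
def cloud(c):
    z=c["range_z"];v,u=np.mgrid[:420,:560]
    P=np.stack([(u-c["cx"])/c["fx"]*z,(v-c["cy"])/c["fy"]*z,z],-1)
    W=P@c["M"][:3,:3].T+c["M"][:3,3]; W[z<=0]=np.nan
    return W
def proj(c,X):
    Mi=np.linalg.inv(c["M"]);p=Mi[:3,:3]@np.asarray(X)+Mi[:3,3]
    return p[0]/p[2]*c["fx"]+c["cx"],p[1]/p[2]*c["fy"]+c["cy"]
def save(c,name,box=None,s=1):
    im=c["pixels"][:,:,::-1]
    if box: im=im[box[1]:box[3],box[0]:box[2]]
    cv2.imwrite("pics/"+name,cv2.resize(im,None,fx=s,fy=s,interpolation=cv2.INTER_CUBIC))
def rect(W,m,zlo,zhi):
    P=W[m&(W[...,2]>zlo)&(W[...,2]<zhi)]
    if len(P)<5:return None
    (cx,cy),(w,h),a=cv2.minAreaRect((P[:,:2]*1000).astype(np.float32))
    return [round(x,1) for x in (cx,cy,w,h,a)],len(P),round(float(np.median(P[:,2]))*1000,1)
E
python3 - <<'E'
from h import *
for n in ("top","side"):
    c=shot(n);W=cloud(c)
    print(n,"bench z",np.nanmedian(W[330:400,200:300,2]))
    for l in ("spindle","spindle_seat","vise","jaw_grip","finished","blank","bin","collar1","offcut1","offcut2","offcut3"):
        for d in tip_of(c,l)[:6]:
            if d["p"]>.15: print(l,round(d["p"],2),np.round(d["location"],4)*1000,np.round(proj(c,d["location"])))
    for l in ("blank","collar1","finished"):
        for d in cut_out(c,l)[:6]:
            if d["p"]>.15: print("cut",l,round(d["p"],2),rect(W,d["region"],0.006,.2))
c=shot("top");save(c,"b_top.png",(150,120,480,320),2.4)
E
```

```text
top bench z -0.0004415768888854643
spindle 0.88 [ 6.109e+02 -4.110e+01 -3.000e-01] [300. 191.]
spindle_seat 0.66 [608.7 -45.   42.1] [302. 190.]
vise 0.86 [576.9 187.    4. ] [203. 202.]
jaw_grip 0.63 [565.1 221.   76.4] [181. 205.]
finished 0.75 [588.5 163.5  45.4] [210. 196.]
blank 0.62 [425.4   5.5  23.5] [278. 270.]
bin 0.89 [ 442.2 -322.9   -0.5] [418. 266.]
collar1 0.86 [ 450.  -141.8    7.7] [341. 260.]
collar1 0.72 [ 682.7 -344.7    8.3] [429. 164.]
collar1 0.71 [ 611.6 -402.6    8.7] [454. 194.]
collar1 0.68 [ 705.  -163.2   10. ] [353. 152.]
collar1 0.64 [427.6 184.2   5.9] [202. 266.]
collar1 0.62 [ 625.6 -233.5    8.5] [382. 186.]
offcut1 0.87 [710.2   1.7   2.5] [283. 149.]
offcut1 0.67 [493.5 391.1   5. ] [115. 235.]
offcut1 0.18 [ 449.4 -142.2   10.2] [342. 261.]
offcut2 0.87 [710.2   1.7   2.5] [283. 149.]
offcut2 0.67 [493.5 391.1   5. ] [115. 235.]
offcut2 0.18 [ 449.4 -142.2   10.2] [342. 261.]
offcut3 0.87 [710.2   1.7   2.5] [283. 149.]
offcut3 0.67 [493.5 391.1   5. ] [115. 235.]
offcut3 0.18 [ 449.4 -142.2   10.2] [342. 261.]
cut blank 0.94 ([424.8, -0.2, 39.9,
[... 1425 characters left out ...]
offcut1 0.49 [ 545.1 -164.3   -1. ] [290. 206.]
offcut2 0.8 [707.6   5.3   1. ] [224. 239.]
offcut2 0.59 [485.5 389.3  -1.6] [292. 363.]
offcut2 0.49 [ 545.1 -164.3   -1. ] [290. 206.]
offcut3 0.8 [707.6   5.3   1. ] [224. 239.]
offcut3 0.59 [485.5 389.3  -1.6] [292. 363.]
offcut3 0.49 [ 545.1 -164.3   -1. ] [290. 206.]
cut blank 0.83 ([424.8, 3.8, 44.5, 60.1, 67.4], 446, 34.8)
cut collar1 0.72 ([707.8, -161.1, 52.5, 37.8, 68.6], 136, 13.0)
cut collar1 0.64 ([679.9, -341.0, 47.8, 45.9, 21.9], 115, 13.4)
cut collar1 0.51 ([446.1, -137.3, 49.2, 39.9, 19.0], 151, 13.3)
cut collar1 0.45 ([620.3, -227.7, 44.6, 43.1, 85.1], 112, 13.5)
cut finished 0.53 ([583.2, 169.0, 58.6, 57.6, 18.8], 358, 60.1)
```

View pics/b_top.png

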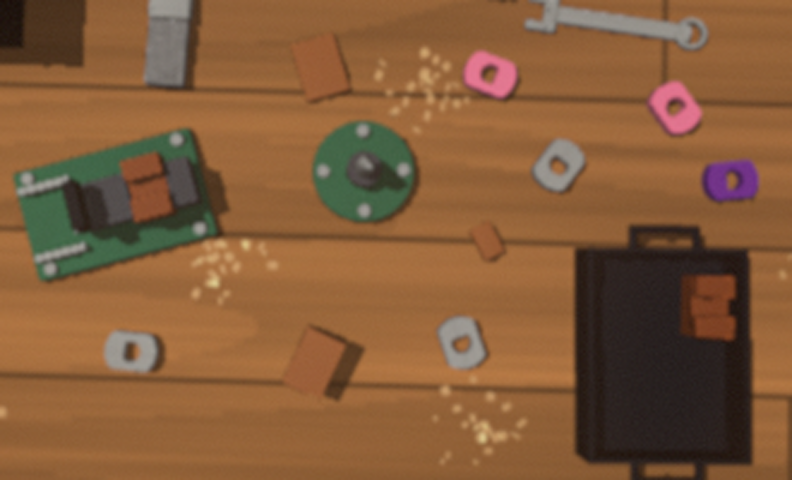

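```bash
cat >> h.py <<'E'
def to(x,y,z,yaw_y=None):
    """delta in tool axes to TCP x,y,z (mm), tool y at yaw_y deg world, tool vertical"""
    o=get_obs();R=Rn.from_quat(o["orientation"]).as_matrix()
    cur=np.degrees(np.arctan2(R[1,1],R[0,1]))
    if yaw_y is None: yaw_y=cur
    d=(yaw_y-cur+90)%180-90; a=np.radians(cur+d)
    T=np.array([[np.sin(a),np.cos(a),0],[-np.cos(a),np.sin(a),0],[0,0,-1]]).T
    T=np.column_stack([[np.sin(a),-np.cos(a),0],[np.cos(a),np.sin(a),0],[0,0,-1]])
    if np.dot(T[:,0],R[:,0])<0: T[:,:2]*=-1
    s=R.T@(np.array([x,y,z])-o["tcp_pos"]*1000); r=Rn.from_matrix(R.T@T).as_rotvec()
    print("clock %.1f"%o["clock"],"cur",np.round(o["tcp_pos"]*1000,1),"yaw_y %.1f"%cur,"q6 %.2f"%o["q"][5],"w %.1f"%(o["gripper_width"]*1000),"F",np.round(o["ft_force"],1),"\n DELTA shift",np.round(s,1),"turn",np.round(r,3))
E
python3 - <<'E'
from h import *
to(520,175,230,107)
E
```

```text
Traceback (most recent call last):
  File "h.py", line 38, in to
    s=R.T@(np.array([x,y,z])-o["tcp_pos"]*1000); r=Rn.from_matrix(R.T@T).as_rotvec()
                                                   ~~~~~~~~~~~~~~^^^^^^^
  File "scipy/spatial/transform/_rotation.pyx", line 1143, in scipy.spatial.transform._rotation.Rotation.from_matrix
ValueError: Non-positive determinant (left-handed or null coordinate frame) in rotation matrix 0: [[ 8.63586539e-01 -5.04200644e-01  2.59615658e-05]
 [-5.04200643e-01 -8.63586539e-01 -4.09079496e-05]
 [-4.30458733e-05 -2.22377164e-05  9.99999999e-01]].
```

```bash
sed -i '/T=np.array(\[\[np.sin/d; /if np.dot(T/d; s/T=np.column_stack.*/T=np.column_stack([[-np.sin(a),np.cos(a),0],[np.cos(a),np.sin(a),0],[0,0,-1]])/' h.py
python3 - <<'E'
from h import *
to(520,175,230,107)
E
```

```text
clock 1.7 cur [143.6 608.3 245.3] yaw_y 76.7 q6 -0.07 w 85.1 F [ 0.4 -0.5  0.1] 
 DELTA shift [-465.9 -335.3   15.3] turn [ 0.     0.    -0.528]
```

```bash
python3 -m creep '[[85,-46,-33,3,0,0,-0.1],[85,-92,-66,6,0,0,-0.2],[85,-138,-99,9,0,0,-0.3],[85,-184,-132,12,0,0,-0.4],[85,-230,-165,15,0,0,-0.5]]' 40
python3 - <<'E'
from h import *
to(520,175,230,107)
E
```

```text
clock: 2.2
tcp_pos: [0.3086, 0.4186, 0.2322]
orientation: [-0.136, 0.991, 0.0, 0.0]
ft_force: [1.4, 0.1, 0.3]
gripper_width: 0.0852
clock 2.2 cur [308.6 418.6 232.2] yaw_y 105.6 q6 -0.99 w 85.2 F [1.4 0.1 0.3] 
 DELTA shift [-137.9 -291.6    2.2] turn [ 0.     0.001 -0.024]
```

```bash
python3 -m creep '[[85,-138,-288,2,0,0,-0.024],[85,-138,-288,2,0,0,-0.024],[85,-138,-288,2,0,0,-0.024],[85,-138,-288,2,0,0,-0.024],[85,-138,-288,2,0,0,-0.024]]'
python3 -m creep '[[85,0,0,0,0,0,0],[85,0,0,0,0,0,0],[85,0,0,0,0,0,0]]'
python3 - <<'E'
from h import *
to(520,175,230,107)
E
```

```text
clock: 2.7
tcp_pos: [0.4727, 0.2296, 0.2309]
orientation: [-0.146, 0.989, 0.0, 0.001]
ft_force: [-0.9, 0.9, 0.5]
gripper_width: 0.0852
clock: 3.0
tcp_pos: [0.4708, 0.2319, 0.2303]
orientation: [-0.146, 0.989, 0.0, -0.0]
ft_force: [0.4, 0.1, 0.2]
gripper_width: 0.0852
clock 3.0 cur [470.8 231.9 230.3] yaw_y 106.8 q6 -1.49 w 85.2 F [0.4 0.1 0.2] 
 DELTA shift [-30.7 -68.7   0.3] turn [ 0.001 -0.001 -0.004]
```

```bash
python3 -m creep '[[85,-31,-69,0,0,0,0],[85,-31,-69,0,0,0,0],[85,-31,-69,0,0,0,0],[85,-31,-69,0,0,0,0]]'
python3 - <<'E'
from h import *
to(520,175,230,107)
c=shot("wrist");W=cloud(c);save(c,"c1.png")
print(proj(c,[.5,.17,.0]))
for l in ("vise","jaw_grip","finished","blank","spindle","spindle_seat"):
    for d in tip_of(c,l)[:3]:
        print(l,round(d["p"],2),np.round(d["location"],4)*1000,np.round(proj(c,d["location"])))
for l,zl,zh in (("finished",.055,.075),("vise",.06,.1),("vise",.01,.018),("vise",.045,.056)):
    for d in cut_out(c,l)[:2]:print("cut",l,d["p"],rect(W,d["region"],zl,zh))
np.save("W1.npy",W)
E
```

```text
clock: 3.4
tcp_pos: [0.5201, 0.1754, 0.2303]
orientation: [-0.146, 0.989, 0.0, -0.001]
ft_force: [-0.6, 0.4, 0.4]
gripper_width: 0.0851
clock 3.4 cur [520.1 175.4 230.3] yaw_y 106.8 q6 -1.62 w 85.1 F [-0.6  0.4  0.4] 
 DELTA shift [ 0.2 -0.4  0.3] turn [ 0.001 -0.001 -0.003]
(np.float64(280.31407597397407), np.float64(153.36434554959237))
vise 0.62 [574.4 185.9   2.2] [274. 224.]
jaw_grip 0.61 [561.3 220.2  77.8] [315. 253.]
finished 0.77 [588.8 159.3  45.2] [243. 247.]
finished 0.47 [4.221e+02 4.000e-01 1.930e+01] [114.  11.]
finished 0.23 [559.6 223.9  78.7] [320. 253.]
blank 0.84 [422.    3.3  20.5] [117.  12.]
blank 0.29 [611.6 -43.7   0. ] [ 54. 196.]
spindle 0.74 [614.5 -42.2  -1.1] [ 56. 199.]
spindle 0.58 [ 7.138e+02  3.000e+00 -3.000e-01] [ 87. 289.]
spindle_seat 0.81 [610.1 -42.3  41.1] [ 30. 208.]
spindle_seat 0.26 [431.3 181.4   2.3] [313.  88.]
spindle_seat 0.26 [420.    2.2  22.1] [115.   9.]
cut finished 0.61 ([585.0, 161.0, 58.5, 36.3, 16.2], 1898, 64.3)
cut finished 0.21 None
cut vise 0.55 ([564.2, 221.3, 45.7, 14.1, 16.6], 980, 87.9)
cut vise 0.55 ([570.7, 200.4, 109.6, 180.0, 16.6], 8359, 14.4)
cut vise 0.55 ([578.1, 177.1, 44.7, 119.0, 16.5], 3227, 53.1)
```

View pics/c1.png

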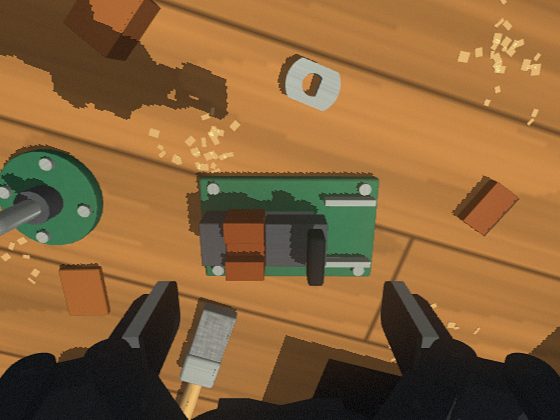

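```bash

python3 - <<'E'
from h import *
to(564.5,221,130,106.5)
E
python3 -m creep '[[40,-55,31,50,0,0,0],[40,-55,31,100,0,0,0],[40,-55,31,100,0,0,0],[40,-55,31,100,0,0,0]]'
python3 - <<'E'
from h import *
to(564.5,221,75,106.5)
E
```

```text
clock 4.0 cur [521.  174.3 230.5] yaw_y 106.8 q6 -1.62 w 85.0 F [-0.3  0.1  0.3] 
 DELTA shift [-55.1  32.2 100.5] turn [0.    0.    0.004]
clock: 4.35
tcp_pos: [0.562, 0.2192, 0.1259]
orientation: [-0.146, 0.989, -0.001, -0.004]
ft_force: [-0.8, -0.9, 0.4]
gripper_width: 0.04
clock 4.3 cur [562.  219.2 125.9] yaw_y 106.8 q6 -1.56 w 40.0 F [-0.8 -0.9  0.4] 
 DELTA shift [-3.4  1.  50.9] turn [ 0.    -0.009  0.005]
```

```bash
python3 -m creep '[[40,-1,1,50,0,0,0],[40,-1,1,50,0,0,0],[22,-1,1,50,0,0,0],[0,-1,1,50,0,0,0],[0,-1,1,50,0,0,0]]' 50
python3 -m creep '[[0,0,0,0,0,0,0],[0,0,0,0,0,0,0]]'
python3 - <<'E'
from h import *
to(564.5,221,75,106.5)
E
```

```text
clock: 4.85
tcp_pos: [0.5672, 0.2213, 0.0835]
orientation: [-0.145, 0.989, 0.0, 0.002]
ft_force: [-1.0, 0.5, 1.7]
gripper_width: 0.0125
clock: 5.05
tcp_pos: [0.5672, 0.2213, 0.0835]
orientation: [-0.146, 0.989, 0.0, 0.002]
ft_force: [-2.0, -0.5, 6.8]
gripper_width: 0.0125
clock 5.0 cur [567.2 221.3  83.5] yaw_y 106.7 q6 -1.56 w 12.5 F [-2.  -0.5  6.8] 
 DELTA shift [2.7 0.4 8.5] turn [-0.     0.004  0.004]
```

```bash
python3 -m creep '[[0,0,8,0,0,0,0],[0,0,16,0,0,0,0],[0,0,24,0,0,0,0],[0,0,32,0,0,0,0],[0,0,32,0,0,0,0]]' 60
python3 -m creep '[[0,0,0,0,0,0,0],[0,0,0,0,0,0,0],[0,0,0,0,0,0,0]]'
python3 - <<'E'
from h import *
to(564.5,221,75,106.5)
E
```

```text
clock: 5.55
tcp_pos: [0.558, 0.2522, 0.0835]
orientation: [-0.146, 0.989, 0.0, 0.002]
ft_force: [-0.5, -1.3, 7.4]
gripper_width: 0.0128
clock: 5.85
tcp_pos: [0.558, 0.2521, 0.0835]
orientation: [-0.146, 0.989, 0.0, 0.002]
ft_force: [-1.2, -0.7, 7.8]
gripper_width: 0.0124
clock 5.8 cur [558.  252.1  83.5] yaw_y 106.7 q6 -1.51 w 12.4 F [-1.2 -0.7  7.8] 
 DELTA shift [  2.8 -31.7   8.5] turn [0.    0.004 0.004]
```

Jaw moved 32 mm. Now I'll release, rise and look.

```bash
python3 -m creep '[[40,0,0,0,0,0,0],[40,0,0,0,0,0,0],[40,0,0,-50,0,0,0],[40,0,0,-100,0,0,0],[40,0,0,-140,0,0,0]]'
python3 - <<'E'
from h import *
to(532,168,230,106.5)
E
```

```text
clock: 6.35
tcp_pos: [0.5568, 0.2517, 0.2229]
orientation: [-0.146, 0.989, 0.0, 0.001]
ft_force: [0.3, -0.5, 0.5]
gripper_width: 0.0401
clock 6.3 cur [556.8 251.7 222.9] yaw_y 106.7 q6 -1.51 w 40.1 F [ 0.3 -0.5  0.5] 
 DELTA shift [ 47.9 -73.   -7.2] turn [0.    0.002 0.004]
```

```bash
python3 -m creep '[[85,50,-80,0,0,0,0.15],[85,50,-80,0,0,0,0.3],[85,50,-80,0,0,0,0.45],[85,50,-80,0,0,0,0.6],[85,50,-80,0,0,0,0.75]]'
python3 -m creep '[[85,0,0,0,0,0,0.15],[85,0,0,0,0,0,0.3],[85,0,0,0,0,0,0.45],[85,0,0,0,0,0,0.6],[85,0,0,0,0,0,0.75]]'
python3 -m creep '[[85,0,0,0,0,0,0.07],[85,0,0,0,0,0,0.07],[85,0,0,0,0,0,0.07]]'
python3 - <<'E'
from h import *
to(590,138,230,16.5)
E
```

```text
clock: 6.85
tcp_pos: [0.5313, 0.1599, 0.2206]
orientation: [0.23, 0.973, 0.0, 0.0]
ft_force: [0.7, 0.6, -0.5]
gripper_width: 0.085
clock: 7.35
tcp_pos: [0.5313, 0.1605, 0.2203]
orientation: [0.57, 0.821, -0.0, -0.0]
ft_force: [-0.6, -0.4, -0.3]
gripper_width: 0.085
clock: 7.65
tcp_pos: [0.5313, 0.1605, 0.2204]
orientation: [0.596, 0.803, -0.0, -0.0]
ft_force: [0.6, -0.1, -0.5]
gripper_width: 0.085
clock 7.7 cur [531.3 160.5 220.4] yaw_y 16.9 q6 -0.08 w 85.0 F [ 0.6 -0.1 -0.5] 
 DELTA shift [-38.6  49.6  -9.6] turn [-0.     0.     0.007]
```

```bash

python3 - <<'E'
from h import *
to(583,195,200,16.5)
E
python3 -m creep '[[85,19,59,20,0,0,0],[85,19,59,20,0,0,0],[85,19,59,20,0,0,0],[85,19,59,20,0,0,0]]'
python3 - <<'E'
from h import *
to(583,195,200,16.5)
c=shot("wrist");W=cloud(c);save(c,"c2.png")
for l,zl,zh in (("finished",.055,.075),("vise",.06,.1),("vise",.01,.018),("vise",.045,.056)):
    for d in cut_out(c,l)[:2]:print("cut",l,d["p"],rect(W,d["region"],zl,zh))
E
```

```text
clock 7.7 cur [531.3 160.5 220.4] yaw_y 16.9 q6 -0.08 w 85.0 F [ 0.6 -0.1 -0.5] 
 DELTA shift [18.  59.5 20.4] turn [-0.     0.     0.007]
clock: 8.05
tcp_pos: [0.5819, 0.1956, 0.2001]
orientation: [0.596, 0.803, -0.001, -0.0]
ft_force: [-0.2, -0.5, 0.6]
gripper_width: 0.0851
clock 8.1 cur [581.9 195.6 200.1] yaw_y 16.9 q6 -0.04 w 85.1 F [-0.2 -0.5  0.6] 
 DELTA shift [-0.9  0.9  0.1] turn [-0.002  0.     0.006]
cut finished 0.71 ([585.6, 161.1, 58.1, 36.5, 16.3], 2206, 64.5)
cut finished 0.22 None
cut vise 0.61 ([566.8, 210.8, 46.2, 100.2, 14.2], 1570, 88.2)
cut vise 0.61 ([571.7, 200.6, 110.3, 179.5, 16.6], 12734, 14.6)
cut vise 0.61 ([574.2, 192.0, 44.0, 151.0, 16.5], 4094, 53.3)
```

View pics/c2.png

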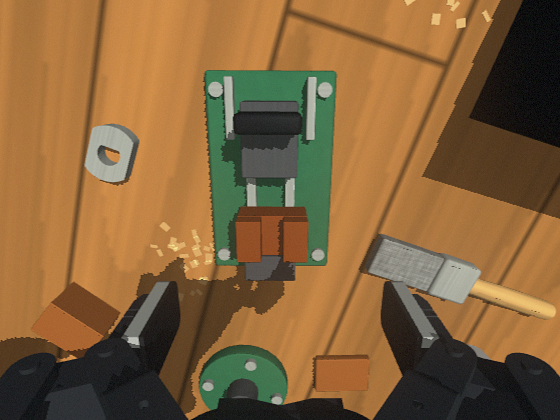

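```bash

python3 - <<'E'
from h import *
to(585,161,47,16.5)
E
python3 -m creep '[[85,33,-7,0,0,0,0.006],[85,33,-7,50,0,0,0.006],[85,33,-7,100,0,0,0.006],[85,33,-7,152,0,0,0.006],[85,33,-7,152,0,0,0.006]]'
python3 -m creep '[[50,0,0,0,0,0,0],[50,0,0,0,0,0,0],[50,0,0,0,0,0,0],[50,0,0,0,0,0,0]]' 35
python3 - <<'E'
from h import *
to(585,161,47,16.5)
E
```

```text
clock 8.3 cur [582.1 195.4 201.1] yaw_y 16.8 q6 -0.04 w 85.2 F [-0.8  0.4 -0.7] 
 DELTA shift [-33.7  -7.2 154.1] turn [0.001 0.    0.005]
clock: 8.8
tcp_pos: [0.5586, 0.2228, 0.0407]
orientation: [0.599, 0.801, -0.007, -0.005]
ft_force: [-2.3, -0.6, -0.9]
gripper_width: 0.0851
clock: 9.2
tcp_pos: [0.5668, 0.2255, 0.0517]
orientation: [0.599, 0.801, 0.001, 0.001]
ft_force: [-3.9, -1.9, 2.0]
gripper_width: 0.05
clock 9.2 cur [566.8 225.5  51.7] yaw_y 16.4 q6 0.02 w 50.0 F [-3.9 -1.9  2. ] 
 DELTA shift [-67.   -0.8   4.7] turn [ 0.002  0.    -0.001]
```

I typed the x shift with the wrong sign, so the fingers are now beside the sliding jaw. I'll open, rise straight up and re-measure.

```bash

python3 -m creep '[[85,0,0,0,0,0,0],[85,0,0,0,0,0,0],[85,0,0,-50,0,0,0],[85,0,0,-100,0,0,0],[85,0,0,-148,0,0,0]]'
python3 -m creep '[[85,-33,0,0,0,0,0],[85,-33,0,0,0,0,0],[85,-33,0,0,0,0,0]]'
python3 - <<'E'
from h import *
to(585,161,47,16.5)
c=shot("wrist");W=cloud(c);save(c,"c3.png")
for l,zl,zh in (("finished",.055,.075),("vise",.08,.1),("vise",.01,.018),("vise",.045,.056)):
    for d in cut_out(c,l)[:2]:print("cut",l,d["p"],rect(W,d["region"],zl,zh))
E
```

```text
clock: 9.7
tcp_pos: [0.5669, 0.2256, 0.1985]
orientation: [0.599, 0.801, 0.001, 0.001]
ft_force: [0.5, -0.5, -0.5]
gripper_width: 0.085
clock: 10.0
tcp_pos: [0.5761, 0.1934, 0.1971]
orientation: [0.599, 0.8, 0.001, 0.0]
ft_force: [-0.4, -0.4, -0.1]
gripper_width: 0.0847
clock 10.0 cur [576.1 193.4 197.1] yaw_y 16.4 q6 -0.03 w 84.7 F [-0.4 -0.4 -0.1] 
 DELTA shift [-33.6  -0.8 150. ] turn [ 0.002 -0.    -0.003]
cut finished 0.81 ([585.5, 161.1, 58.0, 36.7, 16.4], 2267, 64.5)
cut vise 0.63 None
cut vise 0.57 ([556.3, 252.1, 45.5, 14.0, 16.2], 1545, 88.3)
cut vise 0.63 ([605.1, -27.2, 99.1, 70.6, 20.9], 2882, 16.7)
cut vise 0.57 ([571.7, 200.7, 110.0, 179.0, 16.6], 12705, 14.6)
cut vise 0.63 None
cut vise 0.57 ([574.2, 192.4, 44.1, 150.2, 16.6], 4104, 53.3)
```

View pics/c3.png

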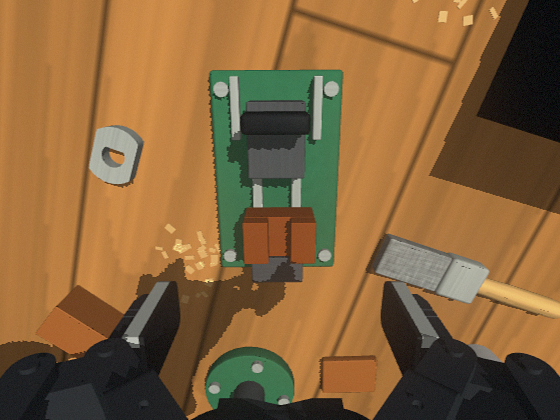

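The block is undisturbed at pixel (280,235), and the jaw is open with the bar at (275,123). I'll repeat with −34 along x.

```bash

python3 -m creep '[[85,-34,-1,0,0,0,0],[85,-34,-1,50,0,0,0],[85,-34,-1,100,0,0,0],[85,-34,-1,150,0,0,0],[85,-34,-1,150,0,0,0]]'
python3 -m creep '[[45,0,0,0,0,0,0],[45,0,0,0,0,0,0],[45,0,0,0,0,0,0],[45,0,0,0,0,0,0]]' 35
python3 - <<'E'
from h import *
to(585,161,47,16.5)
E
```

```text
clock: 10.75
tcp_pos: [0.5754, 0.1594, 0.0367]
orientation: [0.599, 0.801, -0.008, -0.007]
ft_force: [-1.5, 0.6, -0.8]
gripper_width: 0.085
clock: 11.15
tcp_pos: [0.5866, 0.1615, 0.0498]
orientation: [0.599, 0.801, 0.002, 0.002]
ft_force: [1.8, 1.0, 9.5]
gripper_width: 0.0575
clock 11.2 cur [586.6 161.5  49.8] yaw_y 16.5 q6 -0.09 w 57.5 F [1.8 1.  9.5] 
 DELTA shift [-0.1 -1.8  2.8] turn [ 0.006  0.    -0.001]
```

```bash

python3 -m creep '[[45,0,0,-25,0,0,0],[45,0,0,-60,0,0,0],[45,0,0,-100,0,0,0],[45,0,0,-140,0,0,0],[45,0,0,-150,0,0,0]]' 40
python3 - <<'E'
from h import *
to(445,-300,200,2)
c=shot("top");W=cloud(c)
for d in cut_out(c,"bin")[:1]:print("cut",d["p"],rect(W,d["region"],.044,.056),rect(W,d["region"],.0,.012))
d=cut_out(c,"finished")
for e in d:
  print(e["p"],rect(W,e["region"],.02,.3))
E
```

```text
clock: 11.65
tcp_pos: [0.5883, 0.1616, 0.2042]
orientation: [0.599, 0.801, 0.005, 0.004]
ft_force: [0.9, 0.3, -0.5]
gripper_width: 0.0577
clock 11.7 cur [588.3 161.6 204.2] yaw_y 16.4 q6 -0.09 w 57.7 F [ 0.9  0.3 -0.5] 
 DELTA shift [-402.1 -268.2    1.2] turn [ 0.013 -0.     0.252]
cut 0.9 ([441.7, -329.6, 240.6, 151.7, 1.2], 872, 49.1) ([429.4, -328.0, 216.0, 147.7, 1.3], 4233, 4.8)
0.61 ([584.9, 144.5, 43.2, 9.3, 15.0], 135, 205.3)
0.47 ([549.5, 248.2, 33.9, 17.9, 7.6], 160, 85.5)
```

```bash

python3 -m creep '[[45,-40,-27,0,0,0,0.05],[45,-80,-54,0,0,0,0.1],[45,-120,-80,0,0,0,0.15],[45,-160,-107,0,0,0,0.2],[45,-200,-134,0,0,0,0.25]]'
python3 - <<'E'
from h import *
to(432,-302,200,2)
E
```

```text
clock: 12.3
tcp_pos: [0.5095, -0.0701, 0.1938]
orientation: [0.694, 0.72, -0.001, -0.002]
ft_force: [1.0, -1.5, -1.7]
gripper_width: 0.0573
clock 12.3 cur [509.5 -70.1 193.8] yaw_y 2.0 q6 -0.26 w 57.3 F [ 1.  -1.5 -1.7] 
 DELTA shift [-229.   -85.7   -6.1] turn [-0.005 -0.001  0.001]
```

```bash

python3 -m creep '[[45,-46,-17,0,0,0,0],[45,-92,-34,0,0,0,0],[45,-138,-52,0,0,0,0],[45,-184,-69,0,0,0,0],[45,-228,-86,0,0,0,0]]'
python3 -m creep '[[45,0,0,0,0,0,0],[45,0,0,0,0,0,0]]'
python3 - <<'E'
from h import *
to(432,-302,37,2)
E
```

```text
clock: 12.8
tcp_pos: [0.4323, -0.3006, 0.1938]
orientation: [0.694, 0.72, -0.0, -0.002]
ft_force: [0.3, -0.0, -1.0]
gripper_width: 0.0572
clock: 13.0
tcp_pos: [0.4329, -0.2998, 0.1941]
orientation: [0.695, 0.719, 0.0, -0.002]
ft_force: [0.1, -0.4, -1.2]
gripper_width: 0.0573
clock 13.0 cur [ 432.9 -299.8  194.1] yaw_y 1.9 q6 -0.72 w 57.3 F [ 0.1 -0.4 -1.2] 
 DELTA shift [ -2.8  -0.4 157.1] turn [-0.003 -0.004 -0.001]
```

```bash

python3 -m creep '[[45,-3,0,35,0,0,0],[45,-3,0,70,0,0,0],[45,-3,0,105,0,0,0],[45,-3,0,135,0,0,0],[45,-3,0,150,0,0,0]]'
python3 -m creep '[[45,0,0,4,0,0,0],[45,0,0,8,0,0,0],[45,0,0,9,0,0,0]]'
python3 -m creep '[[70,0,0,0,0,0,0],[70,0,0,0,0,0,0],[70,0,0,0,0,0,0],[70,0,0,-20,0,0,0],[70,0,0,-40,0,0,0]]'
python3 -m creep '[[70,0,0,-50,0,0,0],[70,0,0,-100,0,0,0],[70,0,0,-130,0,0,0],[70,0,0,-130,0,0,0]]'
python3 - <<'E'
from h import *
to(451,-141,150)
c=shot("wrist");save(c,"d1.png")
for d in cut_out(c,"finished"): print(d["p"],rect(cloud(c),d["region"],.01,.3))
E
```

```text
clock: 13.5
tcp_pos: [0.4327, -0.2989, 0.0425]
orientation: [0.693, 0.721, -0.0, -0.004]
ft_force: [0.6, 0.3, -1.2]
gripper_width: 0.0579
clock: 13.8
tcp_pos: [0.4359, -0.3033, 0.0383]
orientation: [0.694, 0.72, 0.0, 0.001]
ft_force: [-0.3, 0.3, -1.4]
gripper_width: 0.0572
clock: 14.3
tcp_pos: [0.4344, -0.3027, 0.0777]
orientation: [0.694, 0.72, -0.0, -0.001]
ft_force: [0.1, 0.1, 0.4]
gripper_width: 0.0702
clock: 14.7
tcp_pos: [0.4383, -0.3059, 0.2142]
orientation: [0.694, 0.72, 0.001, 0.007]
ft_force: [-0.2, -0.5, 0.5]
gripper_width: 0.0699
clock 14.7 cur [ 438.3 -305.9  214.2] yaw_y 2.1 q6 -0.73 w 69.9 F [-0.2 -0.5  0.5] 
 DELTA shift [164.8  18.2  63. ] turn [ 0.01   0.009 -0.   ]
0.92 ([436.7, -304.0, 58.0, 36.7, 1.9], 3096, 44.9)
```

View pics/d1.png

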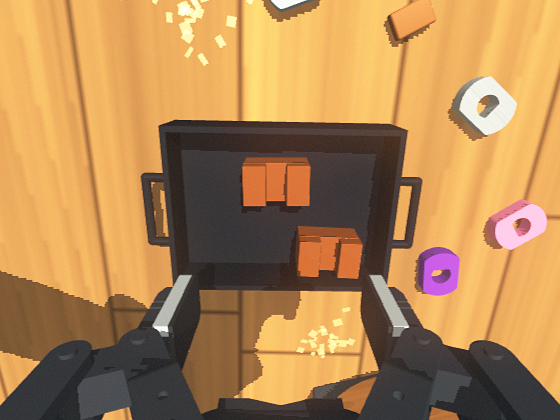

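The slotted block is in the bin at (276,182), with the earlier one at (330,252). Next I'll look at the spindle and the near collar with the tool turned to 90°.

```bash

python3 -m creep '[[60,-8,34,15,0,0,-0.15],[60,-8,34,15,0,0,-0.3],[60,-8,34,15,0,0,-0.45],[60,-8,34,15,0,0,-0.6],[60,-8,34,15,0,0,-0.75]]'
python3 -m creep '[[60,0,0,0,0,0,-0.08],[60,0,0,0,0,0,-0.08],[60,0,0,0,0,0,-0.08]]'
python3 - <<'E'
from h import *
to(555,-55,190,90)
c=shot("wrist");save(c,"d2.png");W=cloud(c)
for l in ("spindle","spindle_seat","collar1","blank"):
    for d in tip_of(c,l)[:3]: print(l,round(d["p"],2),np.round(d["location"],4)*1000,np.round(proj(c,d["location"])))
for l in ("spindle",):
    for d in cut_out(c,l)[:3]: print(l,d["p"],rect(W,d["region"],.01,.02),rect(W,d["region"],.085,.1))
E
```

```text
clock: 15.8
tcp_pos: [0.5551, -0.0567, 0.1896]
orientation: [0.034, 0.999, 0.0, -0.003]
ft_force: [0.1, -0.6, 1.0]
gripper_width: 0.0603
clock: 16.1
tcp_pos: [0.5557, -0.057, 0.1907]
orientation: [-0.002, 1.0, 0.0, -0.002]
ft_force: [0.3, -0.1, -0.3]
gripper_width: 0.0597
clock 16.1 cur [555.7 -57.  190.7] yaw_y 90.2 q6 -1.76 w 59.7 F [ 0.3 -0.1 -0.3] 
 DELTA shift [0.7 2.  0.8] turn [ 0.001 -0.003  0.004]
spindle 0.73 [611.9 -44.5  -3.3] [292. 239.]
spindle_seat 0.64 [608.9 -43.7  41.6] [295. 256.]
spindle_seat 0.41 [423.9   2.6  22.1] [360.  20.]
collar1 0.81 [ 450.2 -141.9    7. ] [175.  59.]
collar1 0.76 [ 619.4 -234.4    8.9] [ 94. 250.]
blank 0.92 [420.3   2.1  20.7] [360.  15.]
spindle 0.89 ([609.5, -40.5, 97.2, 98.5, 80.4], 6046, 16.4) ([607.3, -40.1, 16.9, 12.3, 57.4], 343, 91.3)
spindle 0.44 ([440.0, -15.2, 53.2, 26.1, 23.6], 110, 15.1) None
```

View pics/d2.png

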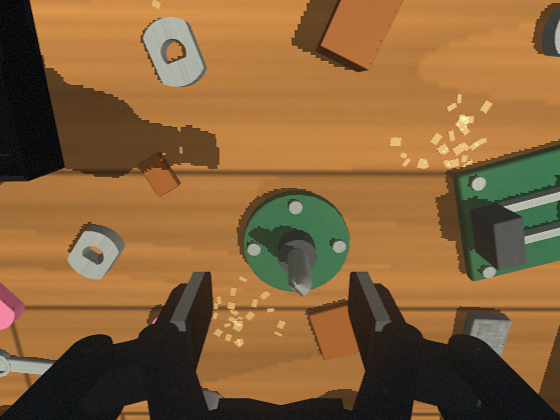

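```bash
python3 - <<'E'
from h import *
c=shot("wrist");save(c,"d3.png",(230,180,370,310),5.5);W=cloud(c)
m=(np.linalg.norm(W[...,:2]-[.609,-.043],axis=-1)<.056)
P=W[m&(abs(W[...,2]-.0165)<.002)];print("foot circ",cv2.minEnclosingCircle((P[:,:2]*1000).astype(np.float32)))
m=(np.linalg.norm(W[...,:2]-[.609,-.043],axis=-1)<.014)
for lo,hi in ((.045,.055),(.055,.065),(.065,.075),(.075,.083),(.083,.09),(.09,.096)):
    P=W[m&(W[...,2]>lo)&(W[...,2]<hi)][:,:2]*1000
    print(lo,len(P),np.round(P[np.argsort(P[:,1])][::max(1,len(P)//14)],1).tolist())
E
```

```text
foot circ ((610.085693359375, -41.267478942871094), 49.83671569824219)
0.045 110 [[608.7, -50.0], [605.9, -49.2], [604.9, -48.4], [603.7, -47.5], [602.9, -46.6], [601.9, -45.2], [601.6, -44.4], [601.5, -43.4], [601.1, -42.4], [601.8, -41.0], [601.0, -40.0], [601.0, -38.7], [602.1, -37.5], [602.7, -36.4], [604.0, -35.0], [604.7, -33.9]]
0.055 121 [[608.5, -50.2], [606.5, -49.4], [604.6, -48.5], [603.8, -47.1], [602.8, -46.2], [601.9, -45.3], [601.7, -43.9], [601.9, -42.9], [601.6, -41.5], [601.3, -40.6], [601.1, -39.6], [601.5, -38.3], [601.7, -37.3], [603.7, -35.6], [604.8, -34.1], [608.4, -32.5]]
0.065 122 [[607.1, -49.7], [605.9, -48.9], [603.9, -48.2], [603.7, -47.2], [602.4, -45.9], [602.3, -45.0], [601.4, -44.1], [601.7, -42.8], [601.5, -41.8], [601.9, -40.4], [602.0, -39.5], [602.0, -38.1], [602.0, -37.0], [603.0, -35.7], [603.7, -34.6], [606.8, -33.0]]
0.075 113 [[607.6, -49.9], [605.8, -49.1], [604.3, -48.3], [603.4, -46.8], [602.7, -46.0], [602.9, -44.6], [601.8, -43.2], [601.4, -42.2], [600.8, -40.9], [601.5, -39.5], [602.1, -38.4], [602.5, -37.0], [603.1, -35.7], [605.2, -34.1], [608.6, -32.5]]
0.083 191 [[608.7, -49.9], [604.9, -48.5], [604.1, -47.7], [606.4, -46.4], [602.2, -45.6], [603.0, -44.1], [604.0, -42.8], [601.0, -41.8], [602.7, -40.4], [603.4, -39.0], [604.5, -37.6], [602.9, -36.6], [606.1, -35.3], [609.9, -34.5], [611.5, -33.6]]
0.09 207 [[608.1, -47.9], [609.6, -45.8], [604.4, -45.0], [605.8, -43.7], [606.3, -42.9], [604.4, -42.2], [604.5, -41.5], [605.4, -40.9], [612.8, -40.6], [611.3, -39.9], [604.3, -39.2], [608.8, -38.5], [609.6, -37.8], [605.6, -37.0], [610.1, -36.2]]
```

View pics/d3.png

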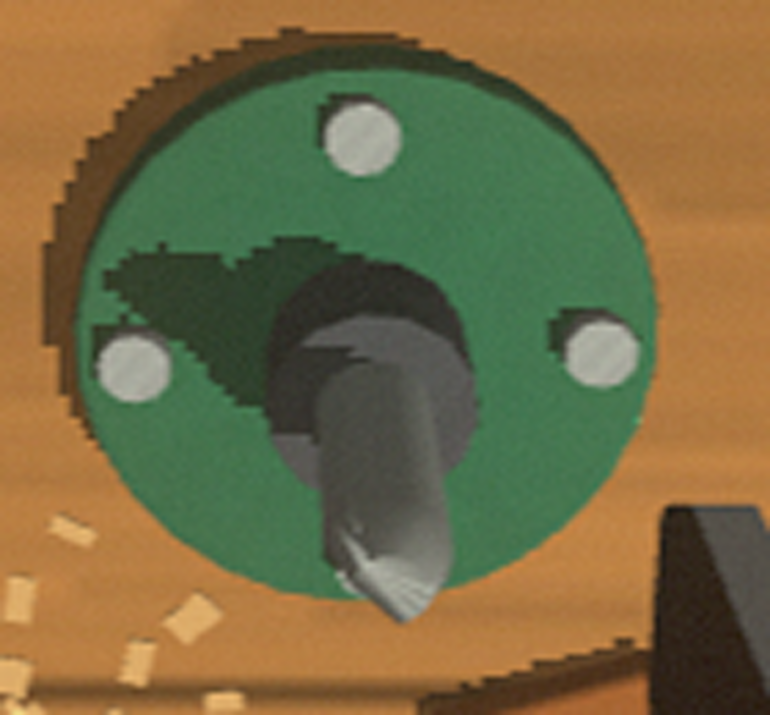

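```bash
python3 - <<'E'
from h import *
c=shot("wrist");W=cloud(c)
m=(np.linalg.norm(W[...,:2]-[.6102,-.0413],axis=-1)<.012)
P=W[m&(W[...,2]>.0915)]*1000
print(len(P),np.median(P[:,2]))
d=P[:,:2]-[610.2,-41.3]
for a in range(-180,180,15):
    n=np.array([np.cos(np.radians(a)),np.sin(np.radians(a))]); print(a,round((d@n).max(),1),round(np.sort(d@n)[-5],1))
E
```

```text
167 93.3048281117887
-180 6.1 5.8
-165 6.3 5.8
-150 6.5 6.0
-135 6.4 5.8
-120 6.0 5.8
-105 5.7 5.3
-90 5.2 4.6
-75 4.7 4.3
-60 3.9 3.3
-45 3.3 2.8
-30 4.1 2.7
-15 4.8 3.5
0 5.2 4.0
15 5.3 4.6
30 5.5 4.9
45 5.4 4.9
60 5.7 4.9
75 5.9 4.9
90 5.8 5.1
105 6.2 5.4
120 6.5 5.6
135 6.6 5.7
150 6.7 5.9
165 6.5 5.8
```

```bash
cat >> h.py <<'E'
def collar_pose(c,W,center,zpl=.015):
    """bore direction of collar near center(m): raster top face in world mm"""
    m=(np.linalg.norm(W[...,:2]-center,axis=-1)<.034)&(abs(W[...,2]-zpl)<.003)
    # back-project pixels of top face to plane zpl
    P=W[m][:,:2]*1000
    S=8
    img=np.zeros((600,600),np.uint8); off=np.array(center)*1000
    v,u=np.nonzero(m)
    # project a fine grid of plane points to image and sample mask
    g=(np.mgrid[0:600,0:600].reshape(2,-1).T-300)/S
    X=np.column_stack([g+off,np.full(len(g),zpl*1000)])/1000
    Mi=np.linalg.inv(c["M"]);p=X@Mi[:3,:3].T+Mi[:3,3]
    uu=p[:,0]/p[:,2]*c["fx"]+c["cx"];vv=p[:,1]/p[:,2]*c["fy"]+c["cy"]
    f=cv2.remap(m.astype(np.float32),uu.reshape(600,600).astype(np.float32),vv.reshape(600,600).astype(np.float32),cv2.INTER_LINEAR)
    img=(f>.5).astype(np.uint8)*255   # img[i,j]: i ->x, j->y
    cs,h=cv2.findContours(img,cv2.RETR_CCOMP,cv2.CHAIN_APPROX_NONE)
    o=max(range(len(cs)),key=lambda i:cv2.contourArea(cs[i]))
    (cj,ci),(w,hh),a=cv2.minAreaRect(cs[o])
    box=cv2.boxPoints(((cj,ci),(w,hh),a))
    e1=box[1]-box[0];e2=box[2]-box[1];L=e1 if np.linalg.norm(e1)>np.linalg.norm(e2) else e2
    ax=np.degrees(np.arctan2(L[0],L[1]))  # j=y,i=x
    ax=90-np.degrees(np.arctan2(L[1],L[0])); ax=np.degrees(np.arctan2(L[0],L[1]))
    ang=np.degrees(np.arctan2(L[0],L[1])) # image angle: x=i comp = L[1], y=j comp = L[0]
    ctr=(np.array([ci,cj])-300)/S+off
    print("outer",np.round(ctr,1),"size",round(w/S,1),round(hh/S,1),"long axis world deg",round(ang,1))
    kids=[cs[i] for i in range(len(cs)) if h[0][i][3]==o and cv2.contourArea(cs[i])>800]
    for k in kids:
        q=cv2.moments(k);kc=(np.array([q["m01"],q["m10"]])/q["m00"]-300)/S+off
        d=kc-ctr;print(" hole centroid off",np.round(d,1),"area",round(q["m00"]/64),"dir",round(np.degrees(np.arctan2(d[1],d[0])),1))
        pts=(k[:,0,::-1]-300)/S+off-ctr
        for s in (0,180):
            n=np.array([np.cos(np.radians(ang+s)),np.sin(np.radians(ang+s))]);print("   extent along",round((ang+s)%360,1),round((pts@n).max(),1))
    return img
E
python3 - <<'E'
from h import *
c=shot("wrist");W=cloud(c)
im1=collar_pose(c,W,(.447,-.141));im2=collar_pose(c,W,(.620,-.234))
cv2.imwrite("pics/e1.png",np.hstack([im1,im2])[::1,:][:, ::1][::2,::2])
save(c,"e2.png",(50,0,250,290),2.7)
m=(np.linalg.norm(W[...,:2]-[.6102,-.0413],axis=-1)<.05)&(np.linalg.norm(W[...,:2]-[.6102,-.0413],axis=-1)>.03)
hsv=cv2.cvtColor(c["pixels"],cv2.COLOR_RGB2HSV)
b=(m&(hsv[...,1]<60)&(hsv[...,2]>120)).astype(np.uint8)
n,l,s,ct=cv2.connectedComponentsWithStats(b)
for i in range(1,n):
    if s[i,4]>30:
        p=np.nanmean(W[l==i],axis=0)*1000;d=p[:2]-[610.2,-41.3];print("bolt",np.round(p,1),s[i,4],np.degrees(np.arctan2(d[1],d[0])).round(1))
E
```

```text
outer [ 446.1 -140. ] size 50.8 37.4 long axis world deg 20.3
 hole centroid off [-1.  -0.2] area 254 dir -171.1
   extent along 20.3 6.3
   extent along 200.3 9.7
outer [ 620.6 -231.5] size 37.0 53.6 long axis world deg 143.3
 hole centroid off [-1.   0.8] area 216 dir 139.0
   extent along 143.3 8.8
   extent along 323.3 6.1
bolt [571.3 -43.2  21.3] 146 -177.1
bolt [608.7  -2.7  21.3] 128 92.2
bolt [611.9 -80.6  21.3] 127 -87.5
```

View pics/e2.png

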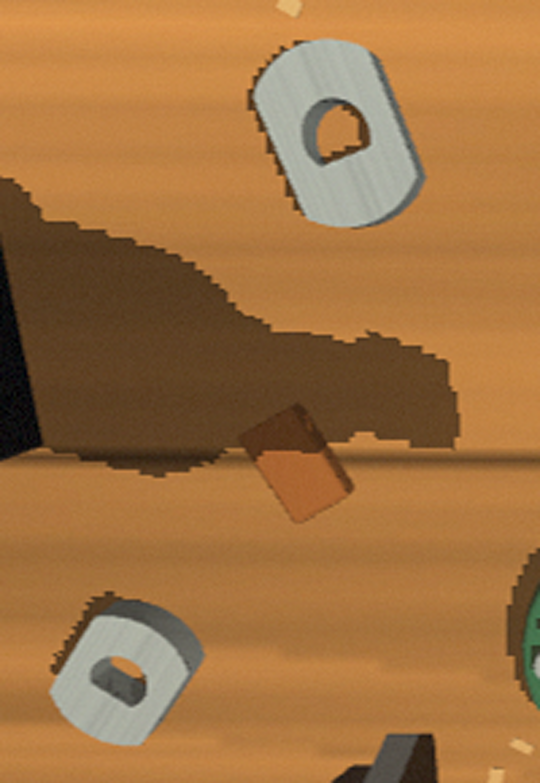

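View pics/e1.png

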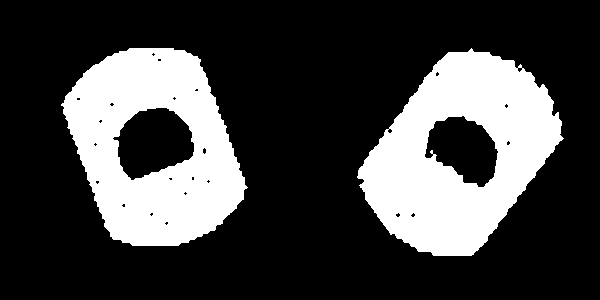

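The collar poses look clean. Collar A is at (446,−140) with its flat at +20°, and collar B is at (620.6,−231.5) with its flat at −37°. The spindle axis is at (610.2,−41.3) with the flat at about −42.5°, and the bolts agree. In crop e2 the flat edge of A faces down, with the right colour and a grey body. I'll grasp A now.

```bash
python3 -c "
from h import *
to(446,-140,80,110.3)"
```

```text
clock 16.6 cur [556.9 -57.2 192.6] yaw_y 90.3 q6 -1.76 w 60.3 F [ 0.4 -0.9 -0.4] 
 DELTA shift [111.5 -82.1 112.6] turn [-0.     0.    -0.348]
```

```bash
python3 -m creep '[[60,37,-27,20,0,0,-0.12],[60,74,-54,50,0,0,-0.24],[60,111,-82,80,0,0,-0.347],[60,111,-82,110,0,0,-0.347],[60,111,-82,110,0,0,-0.347]]'
python3 -c "
from h import *
to(446,-140,40,110.3)
c=shot('wrist');W=cloud(c);collar_pose(c,W,(.447,-.141));save(c,'f1.png')"
```

```text
clock: 17.05
tcp_pos: [0.4409, -0.1389, 0.0786]
orientation: [-0.174, 0.985, 0.003, -0.005]
ft_force: [0.0, -0.3, -0.0]
gripper_width: 0.0601
clock 17.1 cur [ 440.9 -138.9   78.6] yaw_y 110.1 q6 -2.32 w 60.1 F [ 0.  -0.3 -0. ] 
 DELTA shift [-4.7 -3.1 38.6] turn [ 0.007 -0.008 -0.004]
outer [ 445.5 -140.5] size 51.2 36.6 long axis world deg 20.5
 hole centroid off [-1.3 -0.5] area 241 dir -160.2
   extent along 20.5 5.6
   extent along 200.5 9.9
```

View pics/f1.png

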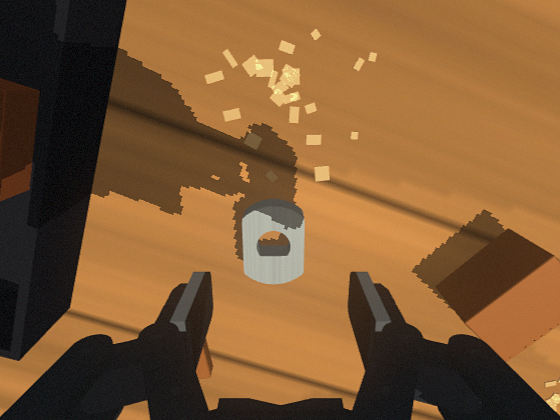

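```bash
python3 -m creep '[[60,0,0,15,0,0,0],[60,0,0,30,0,0,0],[60,0,0,40,0,0,0],[60,0,0,40,0,0,0]]'
python3 -c "
from h import *
to(445.7,-140.3,18,110.4)"
```

```text
clock: 17.5
tcp_pos: [0.4473, -0.1395, 0.0427]
orientation: [-0.176, 0.984, -0.0, 0.0]
ft_force: [1.1, -0.1, -0.1]
gripper_width: 0.0597
clock 17.5 cur [ 447.3 -139.5   42.7] yaw_y 110.3 q6 -2.32 w 59.7 F [ 1.1 -0.1 -0.1] 
 DELTA shift [ 1.8 -0.2 24.7] turn [-0.     0.    -0.002]
```

```bash
python3 -m creep '[[60,1,0,8,0,0,0],[60,1,0,16,0,0,0],[60,1,0,22,0,0,0],[60,1,0,24,0,0,0],[60,1,0,24,0,0,0]]'
python3 -m creep '[[25,0,0,0,0,0,0],[25,0,0,0,0,0,0],[25,0,0,0,0,0,0],[25,0,0,0,0,0,0]]' 50
python3 -c "
from h import *
to(445.7,-140.3,18,110.4)"
```

```text
clock: 18.0
tcp_pos: [0.4451, -0.1401, 0.018]
orientation: [-0.176, 0.984, 0.0, -0.0]
ft_force: [0.3, -0.6, 0.5]
gripper_width: 0.0598
clock: 18.4
tcp_pos: [0.446, -0.1405, 0.019]
orientation: [-0.176, 0.984, -0.0, 0.0]
ft_force: [-0.2, 0.3, 3.6]
gripper_width: 0.0346
clock 18.4 cur [ 446.  -140.5   19. ] yaw_y 110.2 q6 -2.32 w 34.6 F [-0.2  0.3  3.6] 
 DELTA shift [0.2 0.2 1. ] turn [-0.001  0.001 -0.003]
```

```bash
python3 -m creep '[[25,0,0,-20,0,0,0],[25,0,0,-60,0,0,0],[25,0,0,-100,0,0,0],[25,0,0,-130,0,0,0],[25,0,0,-130,0,0,0]]'
python3 -c "
from h import *
to(590,-55,150,47.5)"
```

```text
clock: 18.9
tcp_pos: [0.4489, -0.1416, 0.1529]
orientation: [-0.176, 0.984, -0.003, 0.004]
ft_force: [1.1, -0.4, -0.5]
gripper_width: 0.0346
clock 18.9 cur [ 448.9 -141.6  152.9] yaw_y 110.2 q6 -2.32 w 34.6 F [ 1.1 -0.4 -0.5] 
 DELTA shift [-162.3   32.5    3.9] turn [-0.002  0.01   1.095]
```

```bash
python3 -m creep '[[25,-34,6,0,0,0,0.14],[25,-68,12,0,0,0,0.28],[25,-102,18,0,0,0,0.42],[25,-136,26,0,0,0,0.56],[25,-162,32,0,0,0,0.7]]'
python3 -m creep '[[25,0,0,0,0,0,0.14],[25,0,0,0,0,0,0.28],[25,0,0,0,0,0,0.39],[25,0,0,0,0,0,0.395],[25,0,0,0,0,0,0.395]]'
python3 -c "
from h import *
to(610.2,-41.3,150,47.5)
c=shot('wrist');save(c,'f2.png')"
```

```text
clock: 19.4
tcp_pos: [0.5867, -0.0528, 0.1464]
orientation: [0.175, 0.985, 0.0, -0.001]
ft_force: [-0.6, -0.8, -0.9]
gripper_width: 0.0344
clock: 19.9
tcp_pos: [0.5853, -0.054, 0.1469]
orientation: [0.361, 0.932, -0.0, -0.001]
ft_force: [0.5, 0.2, -1.0]
gripper_width: 0.0343
clock 19.9 cur [585.3 -54.  146.9] yaw_y 47.6 q6 -1.00 w 34.3 F [ 0.5  0.2 -1. ] 
 DELTA shift [-9.8 26.1 -3.1] turn [-0.001 -0.002  0.002]
```

View pics/f2.png

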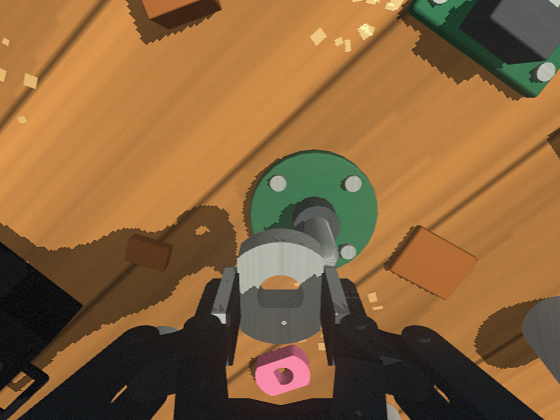

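```bash
python3 -c "
from h import *
c=shot('wrist');W=cloud(c)
P=W[235:330,240:325].reshape(-1,3);print(np.nanmedian(P[P[:,2]>.1][:,2]))
o=get_obs();print(o['tcp_pos'])
collar_pose(c,W,(.585,-.054),float(np.nanmedian(P[P[:,2]>.13][:,2])))
m=(np.linalg.norm(W[...,:2]-[.6102,-.0413],axis=-1)<.012)&(W[...,2]>.0915)&(W[...,2]<.097)
P=W[m]*1000
print(len(P),P.mean(0))
to(610.2,-41.3,140,47.5)"
```

```text
0.14370660316279613
[ 0.58581583 -0.05415882  0.1476446 ]
outer [586.5 -51.2] size 47.3 51.8 long axis world deg 151.2
 hole centroid off [-2.2 -0.8] area 231 dir -159.8
   extent along 151.2 9.5
   extent along 331.2 6.9
174 [610.26364072 -38.73856509  93.40676849]
clock 20.0 cur [585.8 -54.2 147.6] yaw_y 47.6 q6 -1.00 w 34.8 F [ 0.   0.1 -1.4] 
 DELTA shift [-9.3 25.9  7.6] turn [-0.001 -0.001  0.001]
```

```bash
cat >> h.py <<'E'
from scipy.optimize import least_squares
def shaft_fit(W,c0=(.6102,-.0413),lo=.05,hi=.083):
    m=(np.linalg.norm(W[...,:2]-c0,axis=-1)<.013)&(W[...,2]>lo)&(W[...,2]<hi)
    P=W[m][:,:2]*1000
    r=least_squares(lambda c:np.linalg.norm(P-c,axis=1)-9,np.array(c0)*1000,loss="soft_l1",f_scale=.5)
    print("shaft axis",np.round(r.x,1),"n",len(P),"rms",np.sqrt(np.mean(r.fun**2)).round(2)); return r.x
E
python3 -c "
from h import *
c=shot('wrist');W=cloud(c)
shaft_fit(W);shaft_fit(W,lo=.045,hi=.06)
save(c,'f3.png',(210,180,350,350),4)
W1=np.load('W1.npy')
"
```

```text
shaft axis [610.5 -41.4] n 453 rms 0.23
shaft axis [610.5 -41.4] n 201 rms 0.22
```

View pics/f3.png

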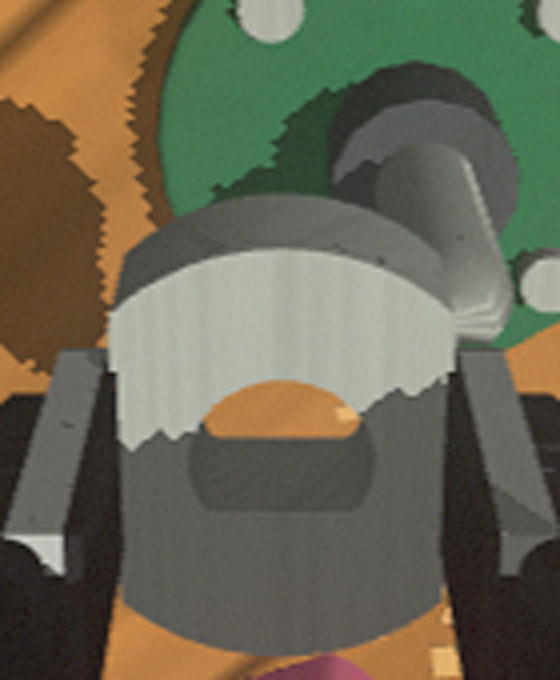

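```bash
cat >> h.py <<'E'
def held(W,o,zt):
    R=Rn.from_quat(o["orientation"]).as_matrix()
    L=(W*1000-o["tcp_pos"]*1000)@R
    m=abs(W[...,2]-zt)<.003
    s=m&(abs(L[...,1])<5)&(abs(L[...,0])<35); x=L[...,0][s]
    print("tool-x ends",np.round([np.percentile(x,.5),np.percentile(x,99.5)],1),"mid",np.round((np.percentile(x,.5)+np.percentile(x,99.5))/2,2))
    s=m&(abs(L[...,0])<6)&(abs(L[...,1])<20);y=L[...,1][s];print("tool-y ends",np.round([np.percentile(y,.5),np.percentile(y,99.5)],1))
    hs=m&(abs(L[...,1])<20)&(abs(L[...,0])<25)
    print("tilt fit",np.round(np.linalg.lstsq(np.column_stack([L[hs][:,:2],np.ones(hs.sum())]),L[hs][:,2],rcond=None)[0],4))
E
python3 -c "
from h import *
o=get_obs();c=shot('wrist');W=cloud(c)
held(W,o,.1437)"
```

```text
tool-x ends [-24.5  25.3] mid 0.42
tool-y ends [-16.7  17.9]
tilt fit [4.800e-03 6.000e-04 3.584e+00]
```

```bash
python3 -c "
from h import *
to(610.7,-41.6,130,47.4)"
python3 -m creep '[[25,-9.7,26.2,5,0,0,0.004],[25,-9.7,26.2,16,0,0,0.004],[25,-9.7,26.2,16,0,0,0.004],[25,-9.7,26.2,16,0,0,0.004],[25,-9.7,26.2,16,0,0,0.004]]'
python3 -m creep '[[25,0,0,0,0,0,0],[25,0,0,0,0,0,0],[25,0,0,0,0,0,0]]'
for i in 1 2 3; do python3 -c "
from h import *
capture('wrist');to(610.7,-41.6,120,47.4)"; done
```

```text
clock 20.1 cur [586.2 -54.2 148.2] yaw_y 47.5 q6 -1.00 w 34.1 F [ 0.2 -1.2 -0.5] 
 DELTA shift [-9.6 25.9 18.2] turn [-0.    -0.     0.003]
clock: 20.6
tcp_pos: [0.6106, -0.0416, 0.1325]
orientation: [0.364, 0.931, -0.0, -0.0]
ft_force: [0.5, 0.4, -0.7]
gripper_width: 0.0349
clock: 20.9
tcp_pos: [0.6113, -0.0416, 0.1328]
orientation: [0.364, 0.931, 0.0, 0.0]
ft_force: [-0.0, -0.3, -1.3]
gripper_width: 0.0349
clock 20.9 cur [611.3 -41.5 132.8] yaw_y 47.3 q6 -0.96 w 34.3 F [-0.  -0.1 -1.9] 
 DELTA shift [ 0.4 -0.5 12.8] turn [ 0.     0.    -0.002]
clock 21.0 cur [611.3 -41.5 132.7] yaw_y 47.3 q6 -0.96 w 34.7 F [-0.4  0.4 -1.2] 
 DELTA shift [ 0.4 -0.5 12.7] turn [ 0.     0.    -0.002]
clock 21.1 cur [611.3 -41.5 132.6] yaw_y 47.3 q6 -0.96 w 34.5 F [ 0.   0.1 -1.3] 
 DELTA shift [ 0.3 -0.5 12.6] turn [ 0.     0.    -0.002]
```

```bash
python3 -m creep '[[25,0.4,-0.5,8,0,0,0],[25,0.4,-0.5,16,0,0,0],[25,0.4,-0.5,22,0,0,0],[25,0.4,-0.5,28,0,0,0],[25,0.4,-0.5,32,0,0,0]]'
python3 -m creep '[[25,0,0,3,0,0,0],[25,0,0,6,0,0,0],[25,0,0,9,0,0,0],[25,0,0,12,0,0,0],[25,0,0,12,0,0,0]]'
python3 -c "
from h import *
to(610.7,-41.6,59,47.4)"
```

```text
clock: 21.55
tcp_pos: [0.6101, -0.0414, 0.0993]
orientation: [0.364, 0.931, -0.0, -0.001]
ft_force: [-0.1, 0.0, -1.1]
gripper_width: 0.0347
clock: 22.05
tcp_pos: [0.6103, -0.0414, 0.088]
orientation: [0.364, 0.931, -0.0, -0.0]
ft_force: [-0.5, 0.2, -0.6]
gripper_width: 0.0345
clock 22.1 cur [610.3 -41.4  88. ] yaw_y 47.3 q6 -0.96 w 34.5 F [-0.5  0.2 -0.6] 
 DELTA shift [-0.4  0.2 29. ] turn [-0.    -0.001 -0.002]
```

```bash
python3 -m creep '[[25,0,0,5,0,0,0],[25,0,0,10,0,0,0],[25,0,0,15,0,0,0],[25,0,0,20,0,0,0],[25,0,0,24,0,0,0]]'
python3 -m creep '[[25,0,0,2,0,0,0],[25,0,0,4,0,0,0],[25,0,0,4,0,0,0]]'
python3 -c "
from h import *
to(610.7,-41.6,59,47.4)"
```

```text
clock: 22.55
tcp_pos: [0.6104, -0.0415, 0.0638]
orientation: [0.364, 0.931, -0.0, -0.0]
ft_force: [0.3, 0.4, -0.8]
gripper_width: 0.0346
clock: 22.85
tcp_pos: [0.6105, -0.0415, 0.0602]
orientation: [0.364, 0.931, -0.0, -0.0]
ft_force: [-0.2, -0.5, -1.7]
gripper_width: 0.0343
clock 22.9 cur [610.5 -41.5  60.2] yaw_y 47.3 q6 -0.96 w 34.3 F [-0.2 -0.5 -1.7] 
 DELTA shift [-0.3  0.1  1.2] turn [-0.    -0.    -0.002]
```

```bash
python3 -m creep '[[60,0,0,0,0,0,0],[60,0,0,0,0,0,0],[60,0,0,0,0,0,0],[60,0,0,-40,0,0,0],[60,0,0,-85,0,0,0]]'
python3 -c "
from h import *
to(620.6,-231.5,120,53.3)"
```

```text
clock: 23.35
tcp_pos: [0.6084, -0.0412, 0.1439]
orientation: [0.364, 0.931, -0.001, -0.003]
ft_force: [1.2, 0.2, -0.3]
gripper_width: 0.0601
clock 23.4 cur [608.4 -41.2 143.9] yaw_y 47.3 q6 -0.96 w 60.1 F [ 1.2  0.2 -0.3] 
 DELTA shift [-138.2 -131.4   23.7] turn [-0.003 -0.005 -0.105]
```

```bash
python3 -m creep '[[60,-34,-33,0,0,0,-0.05],[60,-68,-66,0,0,0,-0.1],[60,-102,-99,5,0,0,-0.104],[60,-132,-134,15,0,0,-0.104],[60,-132,-134,15,0,0,-0.104]]'
python3 -m creep '[[60,0,0,0,0,0,0],[60,0,0,0,0,0,0]]'
python3 -c "
from h import *
to(620.6,-231.5,40,53.3)
c=shot('wrist');W=cloud(c);collar_pose(c,W,(.6206,-.2315));save(c,'g1.png')"
```

```text
clock: 23.85
tcp_pos: [0.6158, -0.2354, 0.1299]
orientation: [0.318, 0.948, -0.001, 0.0]
ft_force: [0.2, 0.2, -0.9]
gripper_width: 0.06
clock: 24.05
tcp_pos: [0.6166, -0.2286, 0.1306]
orientation: [0.315, 0.949, 0.0, -0.0]
ft_force: [-0.4, 0.5, 0.2]
gripper_width: 0.0599
clock 24.1 cur [ 616.6 -228.6  130.6] yaw_y 53.2 q6 -1.35 w 59.9 F [-0.4  0.5  0.2] 
 DELTA shift [-5.  -0.  90.6] turn [ 0.    -0.001 -0.001]
outer [ 621.2 -232. ] size 36.5 51.2 long axis world deg 144.5
 hole centroid off [-0.8  1. ] area 247 dir 130.4
   extent along 144.5 9.4
   extent along 324.5 6.4
```

View pics/g1.png

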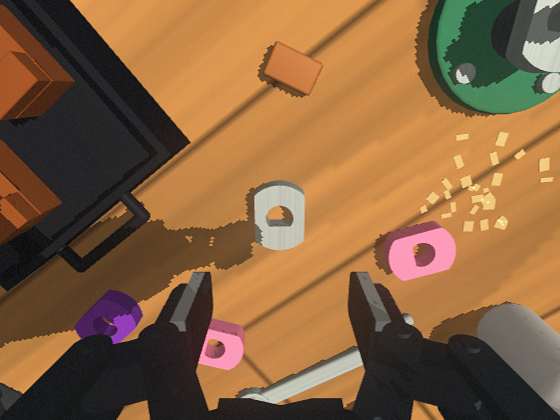

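```bash
python3 -c "
from h import *
to(621,-231.9,18,54.3)"
python3 -m creep '[[60,-5.5,0,30,0,0,-0.02],[60,-5.5,0,60,0,0,-0.02],[60,-5.5,0,85,0,0,-0.02],[60,-5.5,0,95,0,0,-0.02],[60,-5.5,0,95,0,0,-0.02]]'
python3 -c "
from h import *
to(621,-231.9,18,54.3)"
```

```text
clock 24.1 cur [ 616.8 -228.1  130.7] yaw_y 53.3 q6 -1.35 w 60.0 F [-0.2  0.8 -0.1] 
 DELTA shift [ -5.7  -0.6 112.7] turn [ 0.    -0.    -0.017]
clock: 24.6
tcp_pos: [0.6199, -0.2308, 0.0338]
orientation: [0.305, 0.952, 0.0, -0.002]
ft_force: [-0.4, 0.6, -0.2]
gripper_width: 0.0597
clock 24.6 cur [ 619.9 -230.8   33.8] yaw_y 54.5 q6 -1.37 w 59.7 F [-0.4  0.6 -0.2] 
 DELTA shift [-1.6 -0.2 15.8] turn [-0.001 -0.004  0.003]
```

```bash
python3 -m creep '[[60,-0.5,0,6,0,0,0],[60,-0.5,0,12,0,0,0],[60,-0.5,0,17,0,0,0],[60,-0.5,0,17,0,0,0],[60,-0.5,0,17,0,0,0]]'
python3 -m creep '[[25,0,0,0,0,0,0],[25,0,0,0,0,0,0],[25,0,0,0,0,0,0],[25,0,0,0,0,0,0]]' 50
python3 -c "
from h import *
to(621,-231.9,18,54.5)"
```

```text
clock: 25.1
tcp_pos: [0.6215, -0.2332, 0.0187]
orientation: [0.306, 0.952, -0.0, 0.0]
ft_force: [-0.6, 0.7, -0.9]
gripper_width: 0.06
clock: 25.5
tcp_pos: [0.6221, -0.2334, 0.0192]
orientation: [0.306, 0.952, -0.0, 0.001]
ft_force: [0.1, 0.9, 1.9]
gripper_width: 0.0345
clock 25.5 cur [ 622.1 -233.4   19.2] yaw_y 54.4 q6 -1.37 w 34.5 F [0.1 0.9 1.9] 
 DELTA shift [1.7 0.6 1.2] turn [ 0.     0.001 -0.002]
```

```bash
python3 -m creep '[[25,0,0,-20,0,0,0],[25,0,0,-60,0,0,0],[25,0,0,-100,0,0,0],[25,0,0,-128,0,0,0],[25,0,0,-128,0,0,0]]'
python3 -c "
from h import *
to(586,-54,148,47.4)"
```

```text
clock: 26.0
tcp_pos: [0.6249, -0.2346, 0.1521]
orientation: [0.306, 0.952, -0.001, 0.005]
ft_force: [-0.2, -0.6, -0.7]
gripper_width: 0.034
clock 26.0 cur [ 624.9 -234.6  152.1] yaw_y 54.4 q6 -1.37 w 34.0 F [-0.2 -0.6 -0.7] 
 DELTA shift [136.8 124.1   3. ] turn [0.003 0.01  0.122]
```

```bash
python3 -m creep '[[25,34,31,0,0,0,0.06],[25,68,62,0,0,0,0.12],[25,102,93,0,0,0,0.122],[25,134,122,0,0,0,0.122],[25,134,122,0,0,0,0.122]]'
python3 -m creep '[[25,0,0,0,0,0,0],[25,0,0,0,0,0,0],[25,0,0,0,0,0,0]]'
python3 -c "
from h import *
to(610.5,-41.4,130,47.4)
o=get_obs();c=shot('wrist');W=cloud(c);save(c,'g2.png')
held(W,o,o['tcp_pos'][2]-.004);shaft_fit(W,lo=.062)
collar_pose(c,W,(.6105,-.0414),.055)
"
```

```text
clock: 26.5
tcp_pos: [0.5799, -0.0506, 0.1437]
orientation: [0.361, 0.932, 0.0, -0.004]
ft_force: [-0.1, -0.2, -2.3]
gripper_width: 0.0343
clock: 26.8
tcp_pos: [0.5837, -0.0571, 0.146]
orientation: [0.364, 0.931, -0.0, -0.0]
ft_force: [0.3, -0.3, -0.2]
gripper_width: 0.0346
clock 26.8 cur [583.7 -57.1 146. ] yaw_y 47.3 q6 -1.00 w 34.6 F [ 0.3 -0.3 -0.2] 
 DELTA shift [-9.  29.7 16. ] turn [-0.    -0.    -0.002]
tool-x ends [-23.8  26. ] mid 1.11
tool-y ends [-16.6  17.9]
tilt fit [ 1.7000e-03 -1.0000e-04  3.6558e+00]
shaft axis [610.4 -41.4] n 308 rms 0.21
outer [609.9 -32.5] size 50.9 33.9 long axis world deg 6.2
```

View pics/g2.png

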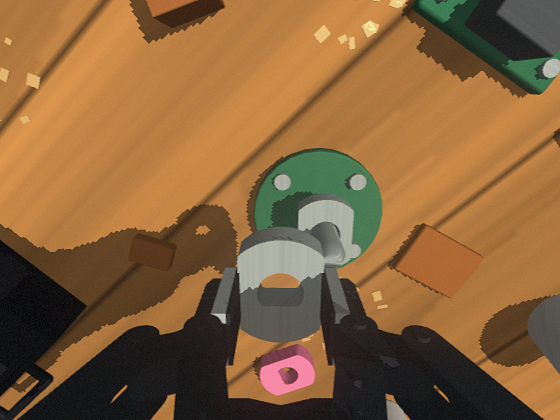

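```bash
python3 -m creep '[[25,-10,29.7,2,0,0,0],[25,-10,29.7,10,0,0,0],[25,-10,29.7,14,0,0,0],[25,-10,29.7,14,0,0,0],[25,-10,29.7,14,0,0,0]]'
python3 -m creep '[[25,0,0,0,0,0,0],[25,0,0,0,0,0,0],[25,0,0,0,0,0,0]]'
python3 -c "
from h import *
capture('top');to(611.2,-42,88,47.4)"
```

```text
clock: 27.35
tcp_pos: [0.6102, -0.0414, 0.132]
orientation: [0.364, 0.931, -0.0, -0.001]
ft_force: [0.4, 0.9, -1.5]
gripper_width: 0.0345
clock: 27.65
tcp_pos: [0.6111, -0.0409, 0.1328]
orientation: [0.363, 0.932, 0.0, 0.0]
ft_force: [-0.8, 0.6, -1.6]
gripper_width: 0.0345
clock 27.7 cur [611.1 -40.8 132.8] yaw_y 47.4 q6 -0.96 w 34.6 F [ 0.4  0.4 -0.9] 
 DELTA shift [-0.8 -0.8 44.8] turn [ 0.  0. -0.]
```

```bash
python3 -m creep '[[25,-0.8,-0.8,8,0,0,0],[25,-0.8,-0.8,16,0,0,0],[25,-0.8,-0.8,22,0,0,0],[25,-0.8,-0.8,28,0,0,0],[25,-0.8,-0.8,32,0,0,0]]'
python3 -m creep '[[25,0,0,3,0,0,0],[25,0,0,6,0,0,0],[25,0,0,9,0,0,0],[25,0,0,12,0,0,0],[25,0,0,12,0,0,0]]'
python3 -c "
from h import *
to(611.2,-42,75,47.4)"
```

```text
clock: 28.2
tcp_pos: [0.6106, -0.0418, 0.0993]
orientation: [0.363, 0.932, -0.0, -0.001]
ft_force: [0.1, -0.5, -1.6]
gripper_width: 0.0347
clock: 28.7
tcp_pos: [0.6108, -0.0419, 0.088]
orientation: [0.363, 0.932, -0.0, -0.0]
ft_force: [-0.1, -0.8, 0.0]
gripper_width: 0.0346
clock 28.7 cur [610.8 -41.9  88. ] yaw_y 47.4 q6 -0.97 w 34.6 F [-0.1 -0.8  0. ] 
 DELTA shift [-0.4  0.2 13. ] turn [-0.    -0.001 -0.   ]
```

```bash
python3 -m creep '[[25,0,0,4,0,0,0],[25,0,0,8,0,0,0],[25,0,0,11,0,0,0],[25,0,0,12.5,0,0,0],[25,0,0,12.5,0,0,0]]'
python3 -m creep '[[60,0,0,0,0,0,0],[60,0,0,0,0,0,0],[60,0,0,0,0,0,0],[60,0,0,-40,0,0,0],[60,0,0,-80,0,0,0]]'
python3 -c "
from h import *
to(420,155,190,90)
o=get_obs();c=shot('wrist');save(c,'g3.png')"
```

```text
clock: 29.2
tcp_pos: [0.6108, -0.0419, 0.0755]
orientation: [0.363, 0.932, -0.0, -0.0]
ft_force: [-0.3, 0.9, -0.9]
gripper_width: 0.0342
clock: 29.7
tcp_pos: [0.6096, -0.0417, 0.1551]
orientation: [0.363, 0.932, -0.001, -0.002]
ft_force: [0.6, -0.5, 0.6]
gripper_width: 0.0598
clock 29.7 cur [609.6 -41.7 155.1] yaw_y 47.4 q6 -0.97 w 59.8 F [ 0.6 -0.5  0.6] 
 DELTA shift [272.8  16.3 -33.9] turn [-0.001 -0.004 -0.744]
```

View pics/g3.png

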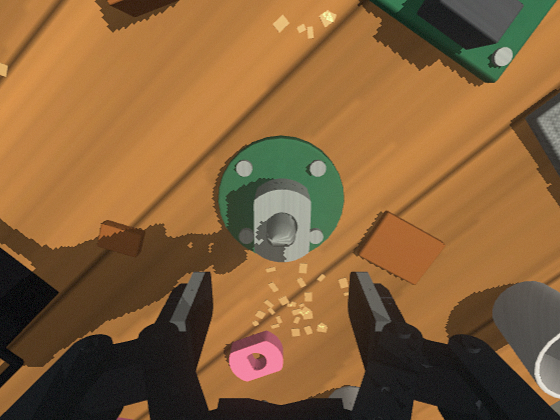

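Both collars are stacked at (283,225). Next is collar C near the vise, where I'll take a look.

```bash
python3 -m creep '[[60,46,3,-10,0,0,-0.14],[60,92,6,-20,0,0,-0.28],[60,138,9,-34,0,0,-0.42],[60,184,12,-34,0,0,-0.56],[60,230,15,-34,0,0,-0.7]]'
python3 -c "
from h import *
to(412,160,190,90)"
```

```text
clock: 30.25
tcp_pos: [0.4515, 0.126, 0.1911]
orientation: [0.019, 1.0, 0.0, 0.001]
ft_force: [-0.5, 0.8, -0.1]
gripper_width: 0.0605
clock 30.2 cur [451.5 126.  191.1] yaw_y 87.8 q6 -1.35 w 60.5 F [-0.5  0.8 -0.1] 
 DELTA shift [40.8 32.4  1. ] turn [ 0.001  0.003 -0.039]
```

```bash
python3 -m creep '[[60,41,32,0,0,0,-0.03],[60,41,32,0,0,0,-0.03],[60,41,32,0,0,0,-0.03]]'
python3 -c "
from h import *
to(429,178,190,90)
o=get_obs();c=shot('wrist');save(c,'g4.png');W=cloud(c);collar_pose(c,W,(.4287,.1777))
for d in cut_out(c,'blank')[:2]: print(d['p'],rect(W,d['region'],.035,.045))"
```

```text
clock: 30.55
tcp_pos: [0.412, 0.1594, 0.1904]
orientation: [0.006, 1.0, 0.0, 0.001]
ft_force: [0.3, 0.2, 0.2]
gripper_width: 0.0598
clock 30.6 cur [412.  159.4 190.4] yaw_y 89.4 q6 -1.29 w 59.8 F [0.3 0.2 0.2] 
 DELTA shift [-16.8  18.8   0.4] turn [ 0.     0.002 -0.011]
outer [428.7 179.5] size 50.6 38.0 long axis world deg 85.5
 hole centroid off [-0.2 -1.4] area 247 dir -96.0
   extent along 85.5 6.0
   extent along 265.5 10.2
0.66 ([424.5, 1.8, 40.9, 58.8, 66.3], 3391, 40.6)
0.26 None
```

View pics/g4.png

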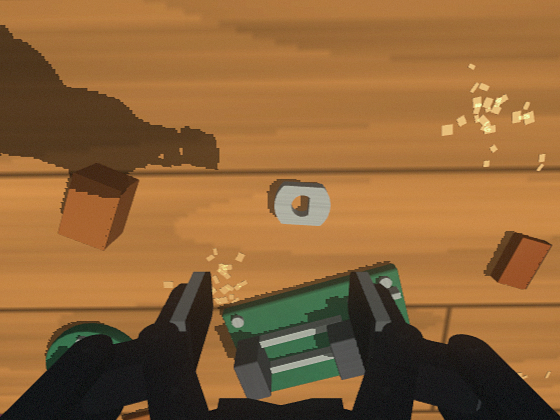

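```bash
python3 -c "
from h import *
to(428.7,179.5,80,175.5)"
python3 -m creep '[[60,-17,20,10,0,0,-0.15],[60,-17,20,20,0,0,-0.3],[60,-17,20,30,0,0,-0.45],[60,-17,20,40,0,0,-0.6],[60,-17,20,50,0,0,-0.75]]'
python3 -m creep '[[60,0,0,20,0,0,-0.15],[60,0,0,40,0,0,-0.3],[60,0,0,60,0,0,-0.45],[60,0,0,60,0,0,-0.6],[60,0,0,60,0,0,-0.75]]'
python3 -m creep '[[60,0,0,0,0,0,0],[60,0,0,0,0,0,0],[60,0,0,0,0,0,0]]'
python3 -c "
from h import *
to(428.7,179.5,40,175.5)
o=get_obs();c=shot('wrist');save(c,'g5.png');W=cloud(c);collar_pose(c,W,(.4287,.1795))"
```

```text
clock 30.6 cur [413.7 158.4 190.6] yaw_y 89.2 q6 -1.29 w 59.6 F [0.2 1.  0.2] 
 DELTA shift [-14.4  21.3 110.6] turn [-0.002  0.002 -1.506]
clock: 31.15
tcp_pos: [0.4316, 0.1773, 0.1396]
orientation: [-0.361, 0.932, -0.0, 0.0]
ft_force: [0.8, 1.2, -0.1]
gripper_width: 0.0598
clock: 31.65
tcp_pos: [0.4308, 0.177, 0.0789]
orientation: [-0.678, 0.735, 0.0, -0.001]
ft_force: [-0.7, -0.4, -0.4]
gripper_width: 0.0601
clock: 31.95
tcp_pos: [0.4306, 0.178, 0.0802]
orientation: [-0.675, 0.737, -0.0, 0.0]
ft_force: [0.4, 0.4, -0.3]
gripper_width: 0.0602
clock 31.9 cur [430.6 178.   80.2] yaw_y 175.0 q6 -2.76 w 60.2 F [ 0.4  0.4 -0.3] 
 DELTA shift [-1.3  2.  40.2] turn [-0.001  0.    -0.009]
outer [428.8 178.7] size 51.2 36.6 long axis world deg 85.6
 hole centroid off [-0.1 -1.3] area 240 dir -93.8
   extent along 85.6 5.6
   extent along 265.6 9.3
```

View pics/g5.png

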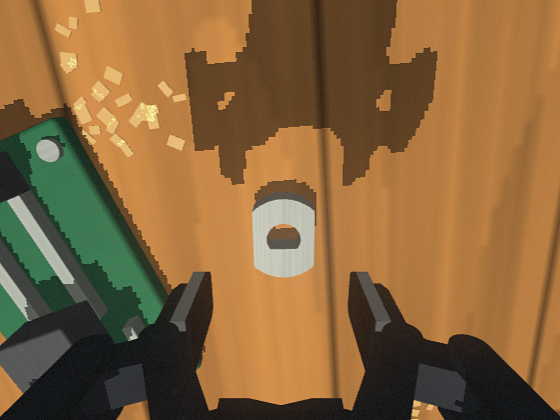

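```bash
python3 -m creep '[[60,-0.8,1.9,20,0,0,-0.01],[60,-0.8,1.9,35,0,0,-0.01],[60,-0.8,1.9,45,0,0,-0.01],[60,-0.8,1.9,45,0,0,-0.01]]'
python3 -m creep '[[60,0,0,6,0,0,0],[60,0,0,12,0,0,0],[60,0,0,16,0,0,0],[60,0,0,16,0,0,0]]'
python3 -c "
from h import *
to(428.8,178.8,18.5,175.5)"
```

```text
clock: 32.4
tcp_pos: [0.4268, 0.179, 0.0338]
orientation: [-0.68, 0.733, 0.001, -0.001]
ft_force: [-0.2, -0.5, 0.2]
gripper_width: 0.0601
clock: 32.8
tcp_pos: [0.4276, 0.1793, 0.0186]
orientation: [-0.68, 0.733, 0.0, -0.0]
ft_force: [-0.7, -0.5, 0.3]
gripper_width: 0.06
clock 32.8 cur [427.6 179.3  18.6] yaw_y 175.7 q6 -2.76 w 60.0 F [-0.7 -0.5  0.3] 
 DELTA shift [ 0.4 -1.3  0.1] turn [ 0.001 -0.     0.004]
```

```bash
python3 -m creep '[[25,0,-1,0,0,0,0],[25,0,-1,0,0,0,0],[25,0,-1,0,0,0,0],[25,0,-1,0,0,0,0]]' 50
python3 -m creep '[[25,0,0,-20,0,0,0],[25,0,0,-60,0,0,0],[25,0,0,-100,0,0,0],[25,0,0,-128,0,0,0],[25,0,0,-128,0,0,0]]'
python3 -c "
from h import *
to(586,-54,148,85)"
```

```text
clock: 33.2
tcp_pos: [0.4297, 0.1795, 0.0195]
orientation: [-0.68, 0.733, -0.0, 0.001]
ft_force: [-0.0, -0.4, 2.7]
gripper_width: 0.0342
clock: 33.7
tcp_pos: [0.4322, 0.1804, 0.1512]
orientation: [-0.68, 0.733, -0.002, 0.004]
ft_force: [0.2, 0.6, -1.1]
gripper_width: 0.0343
clock 33.7 cur [432.2 180.4 151.2] yaw_y 175.7 q6 -2.76 w 34.3 F [ 0.2  0.6 -1.1] 
 DELTA shift [ 222.3 -170.8    3.9] turn [-0.01  -0.004 -1.558]
```

```bash
python3 -m creep '[[25,36,-27,0,0,0,0.14],[25,72,-55,0,0,0,0.28],[25,108,-82,0,0,0,0.42],[25,144,-110,0,0,0,0.56],[25,180,-138,0,0,0,0.7]]'
python3 -m creep '[[25,0,0,0,0,0,0.14],[25,0,0,0,0,0,0.28],[25,0,0,0,0,0,0.42],[25,0,0,0,0,0,0.56],[25,0,0,0,0,0,0.7]]'
python3 -c "
from h import *
to(586,-54,148,47.4)"
```

```text
clock: 34.2
tcp_pos: [0.5524, -0.0119, 0.145]
orientation: [-0.385, 0.923, 0.001, -0.001]
ft_force: [0.2, 0.6, -1.2]
gripper_width: 0.0344
clock: 34.7
tcp_pos: [0.5515, -0.0105, 0.1447]
orientation: [-0.045, 0.999, 0.0, -0.002]
ft_force: [0.2, -0.3, -1.6]
gripper_width: 0.0346
clock 34.7 cur [551.5 -10.5 144.7] yaw_y 95.2 q6 -1.76 w 34.6 F [ 0.2 -0.3 -1.6] 
 DELTA shift [-30.5 -46.4  -3.4] turn [-0.001 -0.004  0.834]
```

```bash
python3 -m creep '[[25,-31,-46,-3,0,0,0.14],[25,-31,-46,-3,0,0,0.28],[25,-31,-46,-3,0,0,0.42],[25,-31,-46,-3,0,0,0.56],[25,-31,-46,-3,0,0,0.7]]'
python3 -m creep '[[25,0,0,0,0,0,0.127],[25,0,0,0,0,0,0.127],[25,0,0,0,0,0,0.127],[25,0,0,0,0,0,0.127]]'
python3 -c "
from h import *
to(610.5,-41.4,132,47.4)
o=get_obs();c=shot('wrist');W=cloud(c);save(c,'g6.png')
held(W,o,o['tcp_pos'][2]-.004);shaft_fit(W,lo=.076,hi=.084)
"
```

```text
clock: 35.2
tcp_pos: [0.5868, -0.0533, 0.1475]
orientation: [0.3, 0.954, -0.0, -0.002]
ft_force: [-0.5, -0.4, -1.4]
gripper_width: 0.0345
clock: 35.6
tcp_pos: [0.5878, -0.0532, 0.1491]
orientation: [0.356, 0.934, -0.0, -0.001]
ft_force: [-0.9, -0.4, -0.5]
gripper_width: 0.0342
clock 35.6 cur [587.8 -53.2 149.1] yaw_y 48.2 q6 -1.01 w 34.2 F [-0.9 -0.4 -0.5] 
 DELTA shift [-9.1 23.9 17.1] turn [-0.001 -0.001  0.014]
tool-x ends [-23.9  25.8] mid 0.96
tool-y ends [-16.6  17.9]
tilt fit [ 1.1000e-03 -1.0000e-04  4.0386e+00]
shaft axis [610.5 -41.4] n 84 rms 0.24
```

View pics/g6.png

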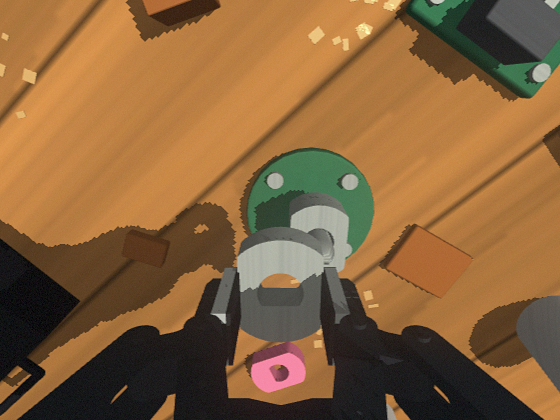

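```bash
python3 -m creep '[[25,-10,23.9,2,0,0,0.012],[25,-10,23.9,10,0,0,0.012],[25,-10,23.9,17,0,0,0.012],[25,-10,23.9,17,0,0,0.012],[25,-10,23.9,17,0,0,0.012]]'
python3 -m creep '[[25,0,0,0,0,0,0],[25,0,0,0,0,0,0],[25,0,0,0,0,0,0]]'
python3 -c "
from h import *
capture('top');to(611.2,-42,103,47.4)"
```

```text
clock: 36.15
tcp_pos: [0.6107, -0.0423, 0.1322]
orientation: [0.363, 0.932, -0.0, -0.001]
ft_force: [-0.1, 0.6, -2.0]
gripper_width: 0.0343
clock: 36.45
tcp_pos: [0.6119, -0.0423, 0.1334]
orientation: [0.363, 0.932, 0.0, 0.0]
ft_force: [-0.6, -0.1, -0.9]
gripper_width: 0.0342
clock 36.5 cur [611.9 -42.3 133.3] yaw_y 47.4 q6 -0.97 w 34.2 F [-0.5 -0.4 -1.1] 
 DELTA shift [ 0.7 -0.2 30.3] turn [0.    0.    0.001]
```

```bash
python3 -m creep '[[25,0.5,-0.2,8,0,0,0],[25,0.5,-0.2,16,0,0,0],[25,0.5,-0.2,22,0,0,0],[25,0.5,-0.2,27,0,0,0],[25,0.5,-0.2,31,0,0,0]]'
python3 -m creep '[[25,0,0,3,0,0,0],[25,0,0,6,0,0,0],[25,0,0,9,0,0,0],[25,0,0,11.5,0,0,0],[25,0,0,11.5,0,0,0]]'
python3 -c "
from h import *
to(611.2,-42,89.5,47.4)"
```

```text
clock: 37.0
tcp_pos: [0.6109, -0.0419, 0.101]
orientation: [0.363, 0.932, -0.0, -0.001]
ft_force: [-0.1, -0.0, -1.0]
gripper_width: 0.0345
clock: 37.5
tcp_pos: [0.611, -0.042, 0.0901]
orientation: [0.363, 0.932, -0.0, -0.0]
ft_force: [0.3, -0.3, -1.3]
gripper_width: 0.0346
clock 37.5 cur [611.  -42.   90.1] yaw_y 47.4 q6 -0.97 w 34.6 F [ 0.3 -0.3 -1.3] 
 DELTA shift [-0.2  0.1  0.6] turn [-0.    -0.001  0.001]
```

```bash
python3 -m creep '[[60,0,0,0,0,0,0],[60,0,0,0,0,0,0],[60,0,0,0,0,0,0],[60,0,0,-40,0,0,0],[60,0,0,-80,0,0,0]]'
python3 -c "
from h import *
o=get_obs();c=shot('wrist');save(c,'h1.png');W=cloud(c);
m=(np.linalg.norm(W[...,:2]-[.6104,-.0414],axis=-1)<.024)&(W[...,2]>.078)&(W[...,2]<.091)
print(np.percentile(W[m][:,2],[5,50,95]),m.sum())
collar_pose(c,W,(.6104,-.0414),float(np.median(W[m][:,2])))
to(400,0,220,90)"
```

```text
clock: 38.0
tcp_pos: [0.6098, -0.0418, 0.1697]
orientation: [0.363, 0.932, -0.0, -0.002]
ft_force: [0.4, 0.4, -0.2]
gripper_width: 0.0597
[0.0844997  0.08566869 0.08719019] 3214
outer [610.9 -40.9] size 36.6 50.7 long axis world deg 137.5
 hole centroid off [4.6 7.1] area 21 dir 56.9
   extent along 137.5 7.7
   extent along 317.5 4.7
 hole centroid off [ 0. -1.] area 162 dir -88.7
   extent along 137.5 6.4
   extent along 317.5 6.8
clock 38.0 cur [615.6 -42.5 179.1] yaw_y 47.5 q6 -0.97 w 60.2 F [ 3.2 -1.1  4. ] 
 DELTA shift [ 187.2 -114.2  -43.4] turn [ 0.003  0.011 -0.743]
```

View pics/h1.png

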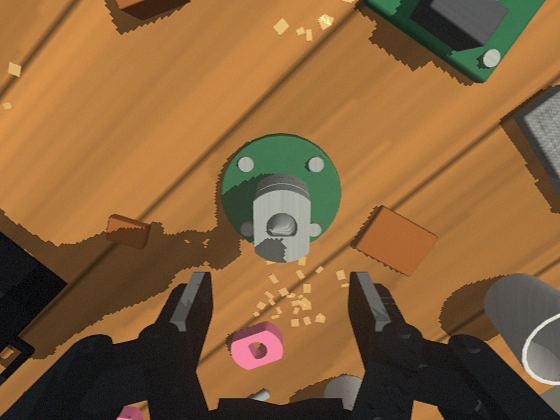

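All three collars are down. The stack top is at 85.7 mm against 85 expected, with the axis at −42.5°. Now the blank.

```bash
python3 -m creep '[[60,40,-25,0,0,0,-0.14],[60,80,-50,0,0,0,-0.28],[60,120,-75,0,0,0,-0.42],[60,160,-100,0,0,0,-0.56],[60,180,-110,0,0,0,-0.7]]'
python3 -c "
from h import *
to(400,0,200,90)"
python3 -m creep '[[85,0,0,0,0,0,0],[85,0,0,0,0,0,0],[85,0,0,0,0,0,0]]'
python3 -c "
from h import *
to(424,2,100,90)
o=get_obs();c=shot('wrist');save(c,'h2.png');W=cloud(c);
for d in cut_out(c,'blank')[:2]:
  m=d['region']&(W[...,2]>.035)&(W[...,2]<.046)
  if m.sum()<100: continue
  P=(W[m][:,:2]*1000).astype(np.float32); r=cv2.minAreaRect(P);b=cv2.boxPoints(r);e=[b[1]-b[0],b[2]-b[1]];L=max(e,key=np.linalg.norm)
  print(d['p'],np.round(r[0],1),np.round(r[1],1),'long axis',np.degrees(np.arctan2(L[1],L[0])).round(1),np.median(W[m][:,2]))"
```

```text
clock: 38.55
tcp_pos: [0.3997, -0.0006, 0.1695]
orientation: [0.018, 1.0, 0.0, -0.002]
ft_force: [-0.3, 0.2, 0.6]
gripper_width: 0.06
clock 38.5 cur [399.7  -0.6 169.5] yaw_y 87.9 q6 -1.64 w 60.0 F [-0.3  0.2  0.6] 
 DELTA shift [ -0.1   0.6 -30.5] turn [ 0.    -0.004 -0.037]
clock: 38.85
tcp_pos: [0.4063, -0.0016, 0.1714]
orientation: [0.022, 1.0, -0.0, 0.001]
ft_force: [0.3, -0.4, 1.2]
gripper_width: 0.0851
clock 38.9 cur [406.3  -1.6 171.4] yaw_y 87.5 q6 -1.64 w 85.1 F [ 0.3 -0.4  1.2] 
 DELTA shift [-17.3   4.4  71.4] turn [-0.     0.003 -0.044]
0.81 [424.6   1.5] [40.  58.1] long axis -24.2 0.04048624349347785
```

View pics/h2.png

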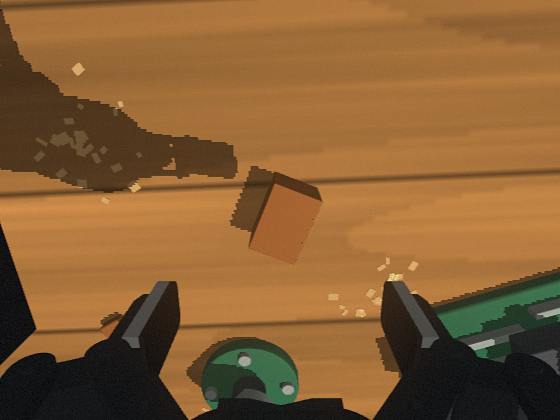

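The blank is at pixel (286,220), world (424.6,1.5), with its long axis at −24°. I'll turn the tool to −24.2° and grip it by its ends.

```bash
python3 -m creep '[[85,-17,4,0,0,0,0.14],[85,-17,4,0,0,0,0.28],[85,-17,4,0,0,0,0.42],[85,-17,4,0,0,0,0.56],[85,-17,4,0,0,0,0.7]]'
python3 -m creep '[[85,0,0,0,0,0,0.14],[85,0,0,0,0,0,0.28],[85,0,0,0,0,0,0.42],[85,0,0,0,0,0,0.56],[85,0,0,0,0,0,0.7]]'
python3 -m creep '[[85,0,0,10,0,0,0.14],[85,0,0,30,0,0,0.28],[85,0,0,50,0,0,0.42],[85,0,0,60,0,0,0.55],[85,0,0,60,0,0,0.55]]'
python3 -m creep '[[85,0,0,0,0,0,0],[85,0,0,0,0,0,0],[85,0,0,0,0,0,0]]'
python3 -c "
from h import *
to(424.6,1.5,60,-24.2)
o=get_obs();c=shot('wrist');save(c,'h3.png');W=cloud(c);
for d in cut_out(c,'blank')[:2]:
  m=d['region']&(W[...,2]>.037)&(W[...,2]<.044)
  if m.sum()<100: continue
  P=(W[m][:,:2]*1000).astype(np.float32); r=cv2.minAreaRect(P);b=cv2.boxPoints(r);e=[b[1]-b[0],b[2]-b[1]];L=max(e,key=np.linalg.norm)
  print(d['p'],np.round(r[0],1),np.round(r[1],1),'long axis',np.degrees(np.arctan2(L[1],L[0])).round(1),np.median(W[m][:,2]))"
```

```text
clock: 39.45
tcp_pos: [0.4225, 0.0017, 0.1704]
orientation: [0.366, 0.931, -0.0, -0.0]
ft_force: [0.1, 0.8, -0.5]
gripper_width: 0.0848
clock: 39.95
tcp_pos: [0.4225, 0.0017, 0.1704]
orientation: [0.663, 0.749, 0.0, 0.0]
ft_force: [0.6, -0.3, -0.5]
gripper_width: 0.0851
clock: 40.45
tcp_pos: [0.4207, 0.0019, 0.1088]
orientation: [0.84, 0.543, -0.002, -0.001]
ft_force: [-0.1, 0.3, -0.2]
gripper_width: 0.0848
clock: 40.75
tcp_pos: [0.4224, 0.0019, 0.1113]
orientation: [0.839, 0.544, 0.001, 0.001]
ft_force: [-0.2, -0.3, 0.5]
gripper_width: 0.0845
clock 40.8 cur [422.4   1.9 111.3] yaw_y -24.1 q6 0.32 w 84.5 F [-0.2 -0.3  0.5] 
 DELTA shift [ 0.5  2.1 51.3] turn [ 0.002 -0.001  0.001]
0.96 [425.1   1.3] [40.5 58.1] long axis -24.3 0.0405764157804836
```

View pics/h3.png

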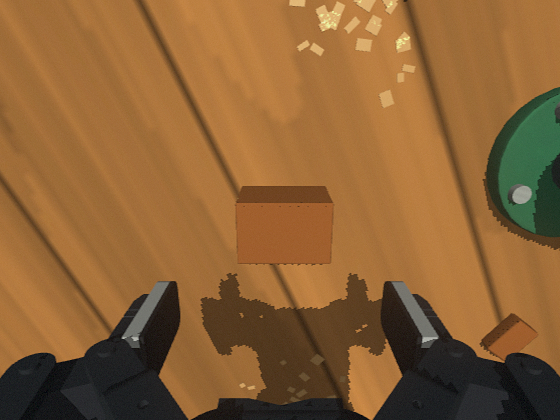

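```bash
python3 -m creep '[[85,0.3,2.5,20,0,0,0],[85,0.3,2.5,40,0,0,0],[85,0.3,2.5,60,0,0,0],[85,0.3,2.5,78,0,0,0],[85,0.3,2.5,88,0,0,0]]'
python3 -m creep '[[85,0,0,0,0,0,0],[45,0,0,0,0,0,0],[45,0,0,0,0,0,0],[45,0,0,0,0,0,0],[45,0,0,0,0,0,0]]' 40
python3 -c "
from h import *
to(424.9,1.4,172,-24.2)"
```

```text
clock: 41.35
tcp_pos: [0.4232, 0.0013, 0.0216]
orientation: [0.839, 0.543, -0.001, -0.0]
ft_force: [0.4, -0.5, 0.2]
gripper_width: 0.0853
clock: 41.85
tcp_pos: [0.4251, 0.0011, 0.0236]
orientation: [0.84, 0.543, 0.001, 0.001]
ft_force: [0.3, -0.2, 4.3]
gripper_width: 0.0572
clock 41.9 cur [425.1   1.1  23.6] yaw_y -24.2 q6 0.32 w 57.2 F [ 0.3 -0.2  4.3] 
 DELTA shift [ 3.000e-01  1.000e-01 -1.484e+02] turn [ 0.002 -0.001  0.   ]
```

```bash
python3 -m creep '[[45,0,0,-25,0,0,0],[45,0,0,-60,0,0,0],[45,0,0,-100,0,0,0],[45,0,0,-128,0,0,0],[45,0,0,-128,0,0,0]]'
python3 -c "
from h import *
to(578,180,150,16.6)"
```

```text
clock: 42.35
tcp_pos: [0.4275, 0.0009, 0.1548]
orientation: [0.839, 0.543, 0.004, 0.003]
ft_force: [0.5, -0.8, -1.6]
gripper_width: 0.0574
clock 42.4 cur [427.5   0.9 154.8] yaw_y -24.2 q6 0.32 w 57.4 F [ 0.5 -0.8 -1.6] 
 DELTA shift [225.   63.9   6.2] turn [ 0.01   0.    -0.712]
```

```bash
python3 -m creep '[[45,46,13,0,0,0,-0.14],[45,92,26,0,0,0,-0.28],[45,138,39,0,0,0,-0.42],[45,184,52,0,0,0,-0.56],[45,224,62,0,0,0,-0.71]]'
python3 -m creep '[[45,0,0,0,0,0,0],[45,0,0,0,0,0,0],[45,0,0,0,0,0,0]]'
python3 -c "
from h import *
to(582.2,163.6,100,16.6)
o=get_obs();c=shot('wrist');W=cloud(c);save(c,'i1.png')
held(W,o,o['tcp_pos'][2]+.0165)"
```

```text
clock: 42.85
tcp_pos: [0.5725, 0.1819, 0.1487]
orientation: [0.596, 0.803, -0.001, -0.001]
ft_force: [1.2, -0.7, -0.7]
gripper_width: 0.0572
clock: 43.15
tcp_pos: [0.5703, 0.1793, 0.1488]
orientation: [0.599, 0.801, -0.002, -0.001]
ft_force: [0.2, -1.0, -1.5]
gripper_width: 0.0577
clock 43.1 cur [570.3 179.3 148.8] yaw_y 16.4 q6 -0.05 w 57.7 F [ 0.2 -1.  -1.5] 
 DELTA shift [-18.4   7.2  48.8] turn [-0.004  0.    -0.003]
tool-x ends [-19.6  20.3] mid 0.39
tool-y ends [-19.8  19.8]
tilt fit [ 1.2100e-02  1.7000e-03 -1.6921e+01]
```

View pics/i1.png

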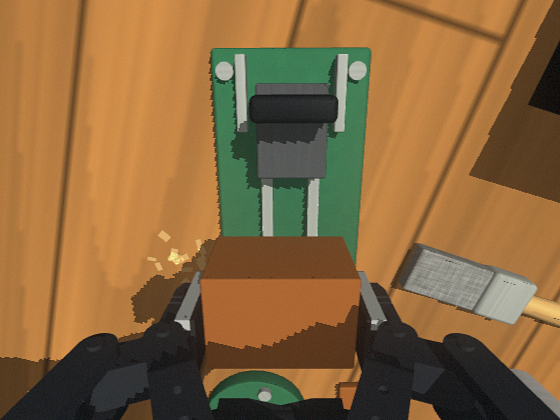

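```bash
python3 -m creep '[[45,-18.4,7.2,10,0,0,-0.003],[45,-18.4,7.2,30,0,0,-0.003],[45,-18.4,7.2,45,0,0,-0.003],[45,-18.4,7.2,45,0,0,-0.003],[45,-18.4,7.2,45,0,0,-0.003]]'
python3 -m creep '[[45,0,0,0,0,0,0],[45,0,0,0,0,0,0]]'
python3 -c "
from h import *
to(582.2,163.6,47.6,16.6)"
```

```text
clock: 43.7
tcp_pos: [0.5834, 0.1642, 0.105]
orientation: [0.597, 0.802, -0.001, -0.001]
ft_force: [1.0, 0.3, -0.5]
gripper_width: 0.0575
clock: 43.9
tcp_pos: [0.585, 0.1649, 0.1066]
orientation: [0.597, 0.802, 0.001, 0.001]
ft_force: [0.0, -0.2, -0.6]
gripper_width: 0.0573
clock 43.9 cur [585.  164.9 106.6] yaw_y 16.7 q6 -0.09 w 57.3 F [ 0.  -0.2 -0.6] 
 DELTA shift [-0.4 -3.2 59. ] turn [0.002 0.    0.001]
```

```bash
python3 -m creep '[[45,-0.3,-2.8,10,0,0,0],[45,-0.3,-2.8,20,0,0,0],[45,-0.3,-2.8,30,0,0,0],[45,-0.3,-2.8,38,0,0,0],[45,-0.3,-2.8,44,0,0,0]]'
python3 -m creep '[[45,0,0,3,0,0,0],[45,0,0,6,0,0,0],[45,0,0,9,0,0,0],[45,0,0,11,0,0,0],[45,0,0,11,0,0,0]]'
python3 -c "
from h import *
to(582.2,163.6,47.6,16.6)"
```

```text
clock: 44.4
tcp_pos: [0.5809, 0.1634, 0.0599]
orientation: [0.597, 0.802, -0.001, -0.001]
ft_force: [0.2, -0.1, -0.5]
gripper_width: 0.0575
clock: 44.9
tcp_pos: [0.5816, 0.1635, 0.0504]
orientation: [0.597, 0.802, -0.0, -0.0]
ft_force: [0.3, -0.5, -0.7]
gripper_width: 0.0572
clock 44.9 cur [581.6 163.5  50.4] yaw_y 16.7 q6 -0.09 w 57.2 F [ 0.3 -0.5 -0.7] 
 DELTA shift [-0.   0.6  2.8] turn [-0.     0.     0.001]
```

```bash
python3 -m creep '[[45,0,0.5,1,0,0,0],[45,0,0.5,2,0,0,0],[45,0,0.5,2.5,0,0,0],[45,0,0.5,2.5,0,0,0]]'
python3 -c "
from h import *
to(582.2,163.6,47.6,16.6)"
python3 -m creep '[[85,0,0,0,0,0,0],[85,0,0,0,0,0,0],[85,0,0,0,0,0,0],[85,0,0,0,0,0,0]]'
python3 -m creep '[[85,0,0,-20,0,0,0],[85,0,0,-60,0,0,0],[85,0,0,-100,0,0,0],[85,0,0,-130,0,0,0],[85,0,0,-130,0,0,0]]'
python3 -c "
from h import *
to(573,195,200,16.6)"
```

```text
clock: 45.3
tcp_pos: [0.5821, 0.1636, 0.048]
orientation: [0.597, 0.802, -0.0, -0.0]
ft_force: [0.1, -0.1, -1.7]
gripper_width: 0.0573
clock 45.3 cur [582.1 163.6  48. ] yaw_y 16.7 q6 -0.09 w 57.3 F [ 0.1 -0.1 -1.7] 
 DELTA shift [-0.   0.   0.4] turn [-0.     0.     0.001]
clock: 45.7
tcp_pos: [0.5823, 0.1637, 0.0482]
orientation: [0.597, 0.802, 0.0, 0.0]
ft_force: [-0.1, -0.7, 0.4]
gripper_width: 0.0847
clock: 46.2
tcp_pos: [0.5863, 0.1645, 0.1843]
orientation: [0.597, 0.802, 0.004, 0.004]
ft_force: [0.6, 0.4, -0.4]
gripper_width: 0.0849
clock 46.2 cur [586.3 164.5 184.3] yaw_y 16.7 q6 -0.09 w 84.9 F [ 0.6  0.4 -0.4] 
 DELTA shift [ 33.   -3.8 -15.8] turn [0.012 0.001 0.001]
```

```bash
python3 -m creep '[[85,33,-4,-16,0,0,0],[85,33,-4,-16,0,0,0],[85,33,-4,-16,0,0,0],[85,33,-4,-16,0,0,0]]'
cat >> h.py <<'E'
def vise_check(c,W):
    O=np.array([575.5,186.1]);a=np.radians(16.6);X=np.array([np.cos(a),np.sin(a)]);Y=np.array([-X[1],X[0]])
    V=np.stack([(W[...,:2]*1000-O)@X,(W[...,:2]*1000-O)@Y,W[...,2]*1000],-1)
    for n,lo,hi in (("blank",60,68),("jaws",50,56),("bar",84,92),("plate",11,18)):
        m=(abs(V[...,2]-(lo+hi)/2)<(hi-lo)/2)&(abs(V[...,0])<60)&(V[...,1]>-80)&(V[...,1]<125)
        if n=="jaws": m&=abs(V[...,0])<15
        if m.sum()<20: print(n,"none");continue
        P=V[m];r=cv2.minAreaRect(P[:,:2].astype(np.float32));y=np.sort(P[:,1]);g=np.argmax(np.diff(y))
        print(n,"vise-xy ctr",np.round(r[0],1),"size",np.round(r[1],1),"ang",round(r[2],1),"z",np.median(P[:,2]).round(1),("gap %.1f..%.1f"%(y[g],y[g+1])) if n=="jaws" else "")
E
python3 -c "
from h import *
o=get_obs();c=shot('wrist');W=cloud(c);save(c,'i2.png');vise_check(c,W)"
```

```text
clock: 46.6
tcp_pos: [0.5683, 0.1936, 0.1928]
orientation: [0.597, 0.802, -0.001, -0.0]
ft_force: [-0.3, -0.3, 0.3]
gripper_width: 0.0853
blank vise-xy ctr [  0.5 -23. ] size [40.4 58.1] ang 90.0 z 64.6 
jaws vise-xy ctr [-0.   6.2] size [ 30. 150.] ang 0.0 z 53.4 gap -49.1..-4.1
bar vise-xy ctr [ 0.4 68.8] size [45.5 13.4] ang 0.1 z 88.3 
plate vise-xy ctr [ 0.5 14.9] size [110.1 178.4] ang 0.0 z 14.6
```

View pics/i2.png

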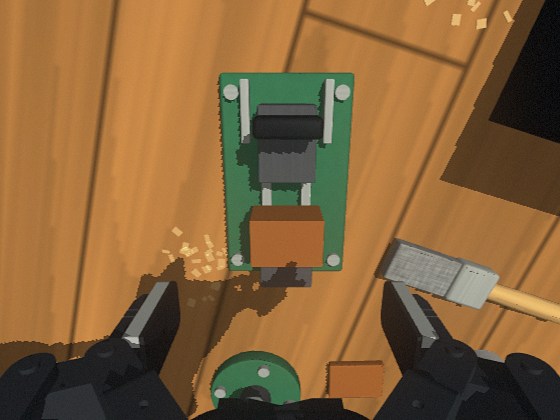

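```bash
python3 -c "
from h import *
to(556.2,252.1,140,106.6)"
python3 -m creep '[[60,50,0,0,0,0,-0.15],[60,60,0,0,0,0,-0.3],[40,60,0,0,0,0,-0.45],[40,60,0,0,0,0,-0.6],[40,60,0,0,0,0,-0.75]]'
python3 -m creep '[[40,0,0,10,0,0,-0.15],[40,0,0,20,0,0,-0.3],[40,0,0,40,0,0,-0.45],[40,0,0,50,0,0,-0.6],[40,0,0,50,0,0,-0.75]]'
python3 -m creep '[[40,0,0,0,0,0,-0.07],[40,0,0,0,0,0,-0.07],[40,0,0,0,0,0,-0.07]]'
python3 -c "
from h import *
to(556.2,252.1,80,106.6)"
```

```text
clock 46.6 cur [568.3 193.4 192.7] yaw_y 16.7 q6 -0.03 w 85.0 F [-0.5  0.6  0.5] 
 DELTA shift [59.7  5.3 52.7] turn [-2.00e-03 -1.00e-03 -1.57e+00]
clock: 47.15
tcp_pos: [0.5514, 0.251, 0.1928]
orientation: [0.259, 0.966, -0.001, -0.001]
ft_force: [0.2, -0.3, 0.4]
gripper_width: 0.04
clock: 47.65
tcp_pos: [0.5498, 0.25, 0.1406]
orientation: [-0.112, 0.994, -0.001, -0.003]
ft_force: [0.1, -0.1, 0.1]
gripper_width: 0.04
clock: 47.95
tcp_pos: [0.5516, 0.251, 0.1433]
orientation: [-0.143, 0.99, -0.0, -0.001]
ft_force: [-0.4, 0.6, -0.1]
gripper_width: 0.0402
clock 48.0 cur [551.6 251.  143.3] yaw_y 106.5 q6 -1.50 w 40.2 F [-0.4  0.6 -0.1] 
 DELTA shift [-4.8 -0.2 63.3] turn [-0.    -0.001 -0.002]
```

```bash
python3 -m creep '[[40,-5,0,15,0,0,0],[40,-5,0,30,0,0,0],[40,-5,0,45,0,0,0],[40,-5,0,55,0,0,0],[40,-5,0,62,0,0,0]]'
python3 -m creep '[[40,0,0,0,0,0,0],[0,0,0,0,0,0,0],[0,0,0,0,0,0,0],[0,0,0,0,0,0,0],[0,0,0,0,0,0,0]]' 60
python3 -c "
from h import *
to(565.0,222.7,80,106.6)"
```

```text
clock: 48.45
tcp_pos: [0.5552, 0.2526, 0.0797]
orientation: [-0.145, 0.989, -0.0, -0.002]
ft_force: [0.5, -0.3, 0.2]
gripper_width: 0.0396
clock: 48.95
tcp_pos: [0.5571, 0.253, 0.0829]
orientation: [-0.145, 0.989, -0.0, 0.001]
ft_force: [0.9, -0.9, 2.4]
gripper_width: 0.0126
clock 49.0 cur [557.1 253.   82.9] yaw_y 106.6 q6 -1.51 w 12.6 F [ 0.9 -0.9  2.4] 
 DELTA shift [  1.1 -31.3   2.9] turn [-0.     0.001  0.001]
```

```bash
python3 -m creep '[[0,0,-6,0,0,0,0],[0,0,-12,0,0,0,0],[0,0,-18,0,0,0,0],[0,0,-22,0,0,0,0],[0,0,-24,0,0,0,0]]'
python3 -m creep '[[0,0,-1,0,0,0,0],[0,0,-2,0,0,0,0],[0,0,-3,0,0,0,0],[0,0,-4,0,0,0,0],[0,0,-4,0,0,0,0]]'
python3 -m creep '[[0,0,-0.5,0,0,0,0],[0,0,-1,0,0,0,0],[0,0,-1,0,0,0,0]]'
```

```text
clock: 49.45
tcp_pos: [0.564, 0.2299, 0.0829]
orientation: [-0.144, 0.99, 0.0, 0.001]
ft_force: [-1.3, 3.5, 5.2]
gripper_width: 0.0124
clock: 49.95
tcp_pos: [0.5651, 0.2261, 0.0828]
orientation: [-0.144, 0.99, 0.0, 0.001]
ft_force: [-1.3, 3.0, 5.8]
gripper_width: 0.0125
clock: 50.25
tcp_pos: [0.5654, 0.2254, 0.0829]
orientation: [-0.144, 0.99, 0.0, 0.001]
ft_force: [-2.0, 4.1, 5.8]
gripper_width: 0.0124
```

```bash
python3 -m creep '[[0,0,-0.5,0,0,0,0],[0,0,-1,0,0,0,0],[0,0,-1,0,0,0,0]]'
python3 -m creep '[[0,0,-0.5,0,0,0,0],[0,0,-1,0,0,0,0],[0,0,-1,0,0,0,0]]'
```

```text
clock: 50.55
tcp_pos: [0.5656, 0.2244, 0.0829]
orientation: [-0.144, 0.99, 0.0, 0.001]
ft_force: [-2.9, 3.7, 5.3]
gripper_width: 0.0125
clock: 50.85
tcp_pos: [0.5657, 0.2243, 0.0829]
orientation: [-0.144, 0.99, 0.001, 0.001]
ft_force: [-2.6, 6.0, 5.7]
gripper_width: 0.0126
```

```bash
python3 -m creep '[[0,0,-0.7,0,0,0,0],[0,0,-1.5,0,0,0,0],[0,0,-1.5,0,0,0,0]]'
python3 -m creep '[[0,0,-0.7,0,0,0,0],[0,0,-1.5,0,0,0,0],[0,0,-1.5,0,0,0,0]]'
```

```text
clock: 51.15
tcp_pos: [0.5657, 0.2243, 0.0829]
orientation: [-0.144, 0.99, 0.002, 0.0]
ft_force: [-4.4, 10.8, 5.5]
gripper_width: 0.0128
clock: 51.45
tcp_pos: [0.5657, 0.2242, 0.0829]
orientation: [-0.144, 0.99, 0.003, 0.0]
ft_force: [-4.4, 13.8, 4.8]
gripper_width: 0.0127
```

```bash
python3 -m creep '[[0,0,1.5,0,0,0,0],[0,0,3,0,0,0,0],[40,0,3,0,0,0,0],[40,0,3,0,0,0,0],[40,0,3,0,0,0,0]]'
python3 -m creep '[[40,0,0,-30,0,0,0],[40,0,0,-75,0,0,0],[40,0,0,-120,0,0,0],[40,20,0,-140,0,0,0],[40,60,0,-140,0,0,0]]'
python3 -m creep '[[40,0,0,0,0,0,0],[40,0,0,0,0,0,0],[40,0,0,0,0,0,0]]'
python3 -c "
from h import *
o=get_obs();c=shot('wrist');W=cloud(c);save(c,'i3.png');vise_check(c,W);to(560,200,230,106.6)"
```

```text
clock: 51.95
tcp_pos: [0.5651, 0.2221, 0.0813]
orientation: [-0.144, 0.99, -0.001, -0.001]
ft_force: [-0.3, 1.1, -0.6]
gripper_width: 0.0403
clock: 52.45
tcp_pos: [0.5128, 0.2067, 0.2272]
orientation: [-0.144, 0.99, 0.001, 0.006]
ft_force: [1.0, 1.3, 0.3]
gripper_width: 0.04
clock: 52.75
tcp_pos: [0.5087, 0.2059, 0.222]
orientation: [-0.144, 0.99, -0.0, 0.001]
ft_force: [-0.6, -0.3, -0.2]
gripper_width: 0.0398
blank vise-xy ctr [-0.7  0.4] size [58.  90.9] ang 0.1 z 64.5 
jaws vise-xy ctr [ 0.  -7.8] size [ 30.  121.7] ang 0.0 z 53.2 gap -48.0..-5.3
bar vise-xy ctr [-0.4 39.9] size [13.6 45.5] ang 89.8 z 88.1 
plate vise-xy ctr [-0.6 15.2] size [179.8 109.6] ang 89.9 z 14.5 
clock 52.8 cur [508.9 206.1 222. ] yaw_y 106.6 q6 -1.55 w 39.9 F [ 0.2  0.5 -0.1] 
 DELTA shift [-47.2 -20.4  -7.9] turn [-0.     0.001  0.   ]
```

View pics/i3.png

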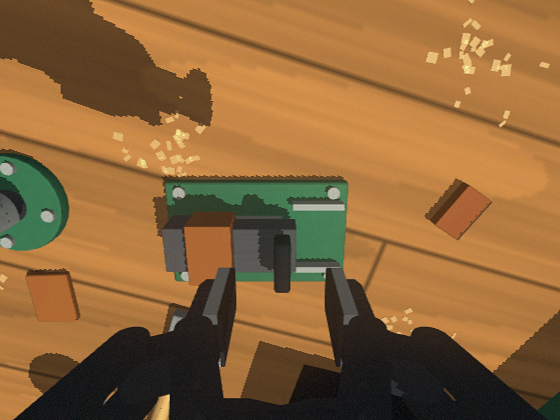

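```bash
python3 -c "
from h import *
c=shot('wrist');W=cloud(c)
for d in cut_out(c,'blank')[:1]:
  m=d['region']&(abs(W[...,2]-.0645)<.003);O=np.array([575.5,186.1]);a=np.radians(16.6);X=np.array([np.cos(a),np.sin(a)]);Y=np.array([-X[1],X[0]])
  D=W[m][:,:2]*1000-O;r=cv2.minAreaRect(np.column_stack([D@X,D@Y]).astype(np.float32));print(d['p'],r,np.percentile(W[m][:,2],[5,50,95]))
c=shot('top');save(c,'j_top.png',(150,120,480,320),2.4);W=cloud(c)
for d in cut_out(c,'collar1'): print(round(d['p'],2),rect(W,d['region'],.006,.12))
for d in cut_out(c,'finished'): print('fin',round(d['p'],2),rect(W,d['region'],.006,.12))
for d in tip_of(c,'offcut1'): print('off',round(d['p'],2),np.round(d['location'],3))
m=(np.linalg.norm(W[...,:2]-[.6104,-.0414],axis=-1)<.026)&(W[...,2]>.075)&(W[...,2]<.09);print(m.sum(),np.percentile(W[m][:,2],[5,50,95]))"
```

```text
0.84 ((-0.3179950714111328, -24.743255615234375), (57.803070068359375, 40.05123519897461), 0.076842300593853) [0.06332384 0.06452952 0.06563271]
0.52 ([708.5, -164.5, 49.7, 36.8, 69.8], 269, 14.4)
0.51 ([679.9, -346.3, 48.5, 37.1, 41.5], 275, 14.2)
fin 0.68 ([437.3, -308.9, 57.3, 46.7, 2.7], 537, 42.4)
off 0.75 [0.711 0.002 0.   ]
off 0.67 [ 0.548 -0.165  0.002]
320 [0.08177748 0.08473054 0.08719966]
```

View pics/j_top.png

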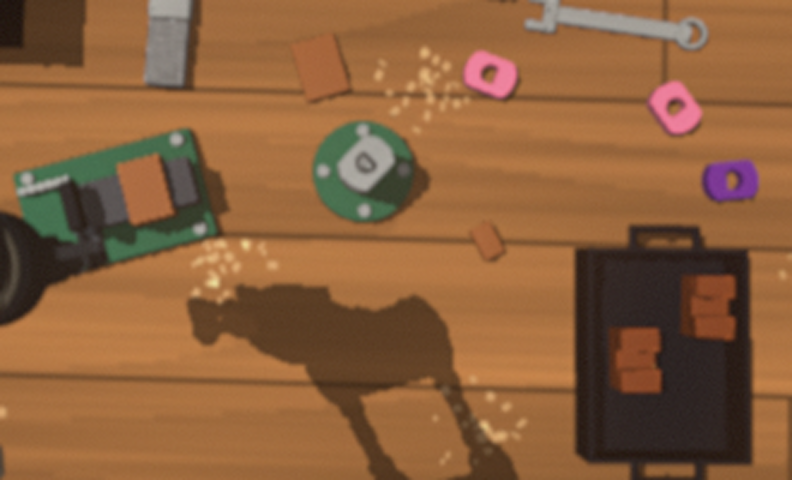

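The top view shows the blank clamped at (145,190), three collars on the spindle at (365,163), two slotted blocks in the bin, and the offcuts unmoved. The gripper is clear, so I'm handing in.

```bash
python3 -c "
from station import *
print(get_obs()['clock'],hand_in())"
```

```text
the job is handed in; nothing more can be done
53.1 None
```

The changeover is done and handed in at 53 s of the 210 s allowed. No verdict came back, so the results below are from my own last checks.

| Item | Last check | Required |
|---|---|---|
| Vise jaw, slid open | about 32 mm, gap about 68 mm | over 46 mm |
| Finished block | at rest in the bin beside the earlier one, about (437, −304) mm in world coordinates | in the bin |
| Collars (three found) | all on the spindle, stack top at 85.7 mm (85 nominal), axis −42.5°, same as the shaft flat | within 3 mm of axis and stack height |
| Blank centre, vise x | −0.3 mm | within ±12 mm |
| Blank centre, vise y | −24.7 mm | −27.5 to −22.5 mm |
| Blank angle to the jaws | 0.1° | below 0.08 rad (4.6°) |
| Blank top height | 64.5 mm, about 64 mm nominal when down on both parallels | within 3 mm |
| Jaw gap, closed | about 40 mm, pushed until the force reached about 14 N | 38 to 42 mm |

- **Slip:** I typed one x shift with the wrong sign, so the open fingers came down beside the sliding jaw. I opened and backed straight out, and the next pictures showed the block where it was and the jaw still open.
- **Disagreements:** In that final check a coarse rectangle fit of the blank was spoiled by the jaw and bar, so I used the network's cut-out of the blank instead. By arm travel alone the closed gap would be about 38.7 mm, but the camera reading of the grip bar gives 40 mm.
- **Offcuts:** All looked unmoved. In the final picture the network confirmed only two of the three at their starting places. The third, at about (493, 391) mm, was out of that crop, but an earlier wrist view after clamping showed an offcut in about that place.

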